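# Lay the tea things: candle, grate and pot on the warmer, cup on its saucer

## Task

Lay the tea things: stand the tea light in the little cup inside the teapot warmer, put the loose steel grate on the warmer's rim above it with its lip dropped inside the rim, and stand the teapot in the middle of the grate with its spout toward the saucer. Stand the cup in the middle of the saucer, and the red-topped timer on the worktop between the warmer and the saucer, about midway and in line with the two. Keep the teapot upright, set pot and cup down rather than drop them, and leave the salt shaker and the pepper mill standing where they are.

Things in the scene. Friction and masses are not known exactly. Their poses are not given: they have to be found in the camera images.
- warmer: Fixed teapot warmer: pale wooden foot 112 mm across, 10 mm thick; four steel posts at radius 50 mm carry an open steel ring (110 mm outside, 92 inside, top face 62 mm up). In the middle of the foot a shallow steel candle cup, 46 mm inside, 51 outside, floor 10 mm and brim 14 mm up, reached from above through the ring. Origin: centre of the underside, on the worktop; z up, x as the world's.
- saucer: Fixed white saucer, 110 mm across, brim 14 mm up; flat inner floor 68 mm across, 5 mm up. Origin: centre of the underside, on the worktop; z up, x as the world's. Warmer and saucer stand roughly side by side, 0.21 to 0.27 m apart along y, either one on the left, x within 25 mm of each other.
- tea_light: Tea light: white round cup with pale green wax, 38 mm across, 15 mm high, 20 g, loose on the worktop. Origin: centre of the underside; z up.
- grate: Steel grate, 160 g, on the black hob. Ring 108 mm across, 79 inside, 5 to 10 mm up; round lip under it, 87 mm outside (2.5 mm play in the warmer). Raised H of bars, top 20 mm up: bar along own x 10 mm wide, two cross bars at x = +/-26, 8 wide. Pinch the middle bar at the centre, closing along y (free to y = 38 mm). Origin: centre of lip's underside, z up; seated 57 mm above warmer's; any yaw.
- teapot: Cream teapot, green lid (fixed on), 0.25 kg, on the hob. Origin: underside, 3.5 mm off the foot's centre; z up. Spout along the diagonal of own +x, +y, tip 80 mm out, 64 up; handle on the other side, at first toward the robot. Foot 64, body 100 mm wide, lid knob 92 up. Handle: flat upright loop 6 mm thick, out to 80 mm, top 57 mm up; pinch it firmly from above about 68 mm out, pads 48 mm up.
- cup: Plain cream cup without handle, 60 mm across the rim, 44 at the foot, 55 mm high, 0.12 kg, hollow, loose on the worktop. Origin: centre of the underside; z up.
- timer: Round kitchen timer, white base and red domed top (one piece), 58 mm across (62 over its marks), 43 mm high, 0.11 kg, loose on the worktop. Origin: centre of the underside; z up.
- salt: Bystander, to be left alone: glass salt shaker with grey cap, 44 mm across, 90 mm high, loose on the worktop among the other things. Origin: centre of the underside; z up.
- pepper_mill: Bystander, to be left alone: turned wooden pepper mill, 58 mm across, 170 mm high, loose at the back near the corner of the hob. Origin: centre of the underside; z up.
Things that resemble listed ones, but are neither listed nor needed, are in the scene too. Leave any purple or turquoise look-alike of the grate alone.

How it is judged (in metres and radians):
At the end, for the whole second after the job is handed in: Tea light seated in the candle cup; grate level on the ring, lip inside; pot upright on it within 15 mm of the axis, spout within 30 deg of the saucer; cup within 12 mm of the saucer's centre; timer on the worktop between, within 155 mm of both and 30 mm of each in x; all at rest (horizontal distance between each of tea_light, grate and warmer below 0.008 m and z of tea_light in the frame of warmer between 0.007 and 0.013 m and angle between tea_light's own z axis and vertical below 0.12 rad and z of grate in the frame of warmer between 0.054 and 0.06 m and angle between grate's own z axis and vertical below 0.06 rad and horizontal distance between teapot and warmer below 0.015 m and z of teapot in the frame of warmer between 0.073 and 0.081 m and angle between each of teapot, cup, timer's own z axis and vertical below 0.08 rad and x of saucer in the frame of teapot above 0.05 m and y of saucer in the frame of teapot above 0.05 m and horizontal distance between cup and saucer below 0.012 m and z of cup in the frame of saucer between 0.002 and 0.008 m and x of timer in the frame of warmer between -0.03 and 0.03 m and x of timer in the frame of saucer between -0.03 and 0.03 m and horizontal distance between timer and warmer below 0.155 m and horizontal distance between timer and saucer below 0.155 m and height (world z) of timer below 0.004 m and linear speed of each of tea_light, grate, teapot, cup, timer below 0.02 m/s); the robot touches nothing.
It fails at once if the teapot is tipped more than about 35 degrees (angle between teapot's own z axis and vertical above 0.6 rad).
It fails at once if the teapot or the cup is dropped (falls free faster than 0.5 m/s) ((linear speed of teapot above 0.5 m/s and contact force between the fingers and teapot below 0.1 N) or (linear speed of cup above 0.5 m/s and contact force between the fingers and cup below 0.1 N)).
It fails at once if the salt shaker or the pepper mill is moved more than 40 mm or knocked over (distance of any of salt, pepper_mill from where it was at the start of the episode above 0.04 m or angle between any of salt, pepper_mill's own z axis and vertical above 0.5 rad).
It also fails if it takes over 144 s, if anything falls off the work surface, if the arm or the gripper's body presses on something with over 40 N, if the wrist force passes 120 N, or if a joint passes its speed limit or range.

## Robot

A 6-joint arm with a two-finger parallel gripper is mounted at the origin on a cart in front of the work surface, level with it; the furniture and walls round the work are solid. World frame = base frame: x ahead of the robot, y to its left, z up, the work surface at z = 0. Lengths are in mm, angles in rad, forces in N, time in s.
With the tool pointing down it reaches from about 350 to 975 mm from the base axis. Payload 7.1 kg.
Tool frame: the origin (TCP) lies midway between the tips of the shut fingers; the grasp point (between the pads) lies ctrl.grip_point_offset behind it (ctrl.grip_point_offset is the distance from the TCP to the grasp point, in mm); z points along the fingers, y is the line along which they close (so a half turn about z gives the same grasp; the last joint's range is limited). The gripper opens to 88 mm and grips with 3 to 60 N. Pads are 20 mm wide; open, the fingers measure 115 mm over their backs; the gripper's body (75 mm by 178 mm) begins 61 mm behind the grasp point.
Start: joints at [-1.362, 0.423, 1.63, -0, 1.089, -0.019], TCP at [141.166, -608.832, 222.675] pointing down, gripper open.
Joint ranges: [-3, 3], [-0.9, 2.11], [0.09, 2.58], [-1.31, 4.45], [0.11, 2.69], [-2.54, 2.54]. Speed limits (rad/s): [2.39, 2.39, 3.01, 3.14, 3.14, 3.14].

## Interface

Orientations are given as a rotation vector (axis times angle).
In Python, from workcell import ctrl gives the robot as it stands.
- The arm moves only by the tool apply_moves, never from a script. Its argument "targets" is a list of rows, each an object of numbers: "tx", "ty", "tz": the shift along the world's x, y, z in m; "spin": the turn about the world's z in degrees. In form: [{"tx": .., "ty": .., "tz": .., "spin": ..}, ...]. A call has exactly 8 rows; each row is the pose to reach, as a shift and turn from the pose commanded when the call began; what a row does not reach only later rows make up. A row lasts 1/10 s, in which the tool goes at most 50 mm and 8.59 degrees, less where a joint would pass 70% of its speed; a pose out of reach is approached as far as the arm can. A call with a gripper value outside its range is refused whole. "gripper" is the closure, from -1 (fully open) to 1 (shut), set as the call begins (left out, the last holds). The fingers move at their own pace and stop on an object; the grip force is fixed at half the most. Time passes only in rows, so rows that repeat a pose let the fingers close, or fill a call up. It gives the time, the measured TCP pose, the force, the opening and the grip force at its end, in the units of the state.
- ctrl.get_obs(): the state, without advancing time (a new reading comes with each control period).
- ctrl.get_image(name): name is "side" or "top" or "wrist"; returns the picture (400x640x3 uint8, red, green, blue); there is no depth.
- ctrl.get_calibration(name): a dict with "fov_y" (degrees; the focal length in pixels is half the picture's height over the tangent of half this angle, whatever the lens; pixels are square), "cx", "cy" (the principal point, pixels), "rvec" (rotation vector, rad) and "tvec" (3), from world to camera coordinates, as OpenCV has them. Camera axes: x right, y down, z forward; pixel columns grow to the right and rows downward; lengths in mm; the calibration is good to about 2 mm. A picture is of the moment at which its call begins: read the wrist's pose just before it. get_calibration takes no time and is no camera call; for the wrist camera it gives the pose at the moment of the call.
- ctrl.close_job(): hands the job in; it is judged then, once.
Trained networks look in the newest picture that a camera, given by its name, has taken for a name from the list of things; names that differ only in an ending like _2 or _b are one class to them, and where a whole thing is asked for, a point or a joint stands for the part that bears it (a point fixed in the world has none). Each returns a list of dicts, best first, with "score" (0 to 1); they miss things now and then, are a little off and sometimes report something else, mostly with a low value. They report only what shows in the picture. A call takes as long as a camera call. They do not tell look-alikes from the thing itself.
- ctrl.outline_of(name, camera): "pixels" (400x640 bool, what is visible of it) and "box" ([left, top, right, bottom] in pixels, round what is visible of it).
- ctrl.pinpoint(name, camera): "uv" ([column, row] in pixels: a listed point, or the origin of a listed thing).
The state is a dict: "t": time; "qpos": joint angles; "qvel": joint speeds; "joint_torque": joint torques, N m; "ee_pos": TCP position; "orientation": TCP orientation; "ft_force": force on the tool from outside, world axes, zero at the start; "moment": the same for the moment, N m; "width": finger opening in mm; "grasp_force": force on a finger pad.
Only numpy, scipy, OpenCV 4.12 (cv2) and the standard library are available. Lean on these libraries where they do the work, as an engineer would, in place of code of your own. Each camera call takes 0.05 s, during which the arm holds its last target. There are 200 camera calls.

## Working session

There is one attempt and no reset: what is moved stays moved. The work goes in short steps, Python scripts to look and compute and a tool call to move; the robot and the scene stay as the last step left them, time stands still between calls to the robot, and variables do not carry over. Pictures are saved under pics/ and viewed, at most 14 in all, crops included, and the job is handed in when it is done.

Besides the shell and the picture viewer there is one more tool, called after "Call:" as name(argument=value, ...), one argument or row to a line, values as JSON. apply_moves: Moves the arm, as the interface text tells. Its arguments: {"type":"object","properties":{"targets":{"type":"array"},"gripper":{"type":"number"}},"required":["targets"]}

```bash
ls; mkdir -p pics; cat > h.py <<'E'
import numpy as np, cv2
from scipy.spatial.transform import Rotation as R
from workcell import ctrl
def cal(n):
    c=ctrl.get_calibration(n); f=200/np.tan(np.radians(c["fov_y"])/2)
    K=np.array([[f,0,c["cx"]],[0,f,c["cy"]],[0,0,1]]); return K,R.from_rotvec(c["rvec"]).as_matrix(),np.array(c["tvec"],float)
def back(C,uv,z):
    K,r,t=C; d=r.T@np.linalg.inv(K)@np.array([uv[0],uv[1],1.]); o=-r.T@t
    return o+d*(z-o[2])/d[2]
def proj(C,p):
    K,r,t=C; q=(np.atleast_2d(p)@r.T+t)@K.T; return q[:,:2]/q[:,2:]
def shot(n,fn):
    C=cal(n); im=ctrl.get_image(n); cv2.imwrite("pics/"+fn,im[:,:,::-1]); return C,im
E
python3 - <<'E'
from h import *
o=ctrl.get_obs(); print({k:np.round(v,3) for k,v in o.items()}, ctrl.grip_point_offset)
for n in("side","top"):
    C,im=shot(n,n+"0.png"); print(n,ctrl.get_calibration(n), -C[1].T@C[2])
    for k in"warmer saucer tea_light grate teapot cup timer salt pepper_mill".split():
        for d in ctrl.pinpoint(k,n)[:3]: print(n,k,round(d["score"],2),np.round(d["uv"],1),np.round(back(C,d["uv"],0),0))
E
```

```text
pics
{'t': np.float64(0.0), 'qpos': array([-1.362,  0.424,  1.631,  0.   ,  1.089, -0.019]), 'qvel': array([-0.001, -0.002, -0.002,  0.   ,  0.002,  0.001]), 'joint_torque': array([ 4.0000e-03, -5.4461e+01, -2.7367e+01,  6.5000e-02,  2.3000e-02,
       -0.0000e+00]), 'ee_pos': array([ 141.029, -608.303,  221.907]), 'orientation': array([-3.12 , -0.357,  0.   ]), 'ft_force': array([ 0.856,  0.842, -0.525]), 'moment': array([ 0.006, -0.003,  0.043]), 'grasp_force': np.float64(0.0), 'width': np.float64(87.976)} 18.700000000000003
side {'fov_y': 54.56187065452191, 'cx': 320.5080062025789, 'cy': 193.48556510937937, 'rvec': array([ 0.53020667, -2.43770913,  1.46113933]), 'tvec': array([471.21442409, 215.58155524, 664.25847587])} [203.88446187 636.68664879 512.65875654]
side warmer 0.88 [278.6 289. ] [539. 154.   0.]
side tea_light 0.71 [351.5 276.9] [423.  64.   0.]
side grate 0.77 [363.1 162. ] [ 600. -494.    0.]
side grate 0.7 [337.1 179.1] [ 628. -341.    0.]
side grate 0.43 [295.  171.9] [ 773. -338.    0.]
side teapot 0.86 [390.8 186. ] [ 465. -357.    0.]
side cup 0.89 [316.8 327.4] [429. 211.   0.]
side timer 0.62 [368.8 243.9] [428. -57.   0.]
side salt 0.77 [391.5 213. ] [ 420. -209.    0.]
side pepper_mill 0.74 [298.2 193.5] [ 693. -212.    0.]
top {'fov_y': 44.9539228784423, 'cx': 319.38029607768055, 'cy': 201.6136425075375, 'rvec': array([ 1.91459977, -1.9822837 ,  0.48029025]), 'tvec': array([ -97.16069425,  543.22145961, 1330.82955332])} [-144.86892815 -108.22828892 1429.31336166]
top warmer 0.7 [241.9 221.2] [547. 140.   0.]
top saucer 0.82 [314.4 216. ] [557. -99.   0.]
top saucer 0.46 [262. 254.] [430.  71.  -0.]
top tea_light 0.6 [262.1 255. ] [426.  70.   0.]
top grate 0.8 [385.9 156.2] [ 782. -356.    0.]
top grate 0.62 [428.8 202.9] [ 592. -481.    0.]
top cup 0.8 [214.4 253.2] [438. 222.   0.]
top timer 0.41 [240.4 223.9] [538. 144.   0.]
top pepper_mill 0.79 [342.1 181.8] [ 684. -197.    0.]
```

View pics/top0.png

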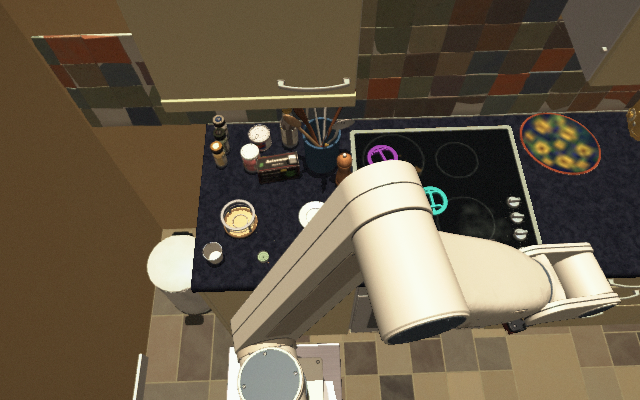

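View pics/side0.png

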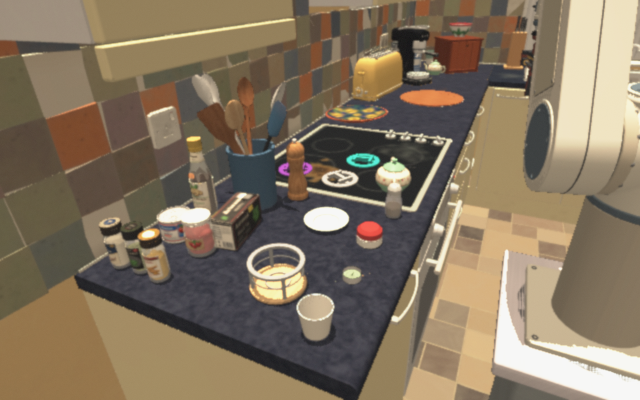

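Top view shows the warmer (240,219), the saucer (313,215), the cup (213,253) and the tea light (263,257), with both coloured decoy grates on the hob. Side view shows the steel grate at (340,178), teapot (393,178), salt (393,200) and timer (369,235). I'll move the arm inward for a wrist view.

Call:
apply_moves(
  targets=[
    {"tx": 0.01, "ty": 0.02, "tz": 0.04, "spin": 8},
    {"tx": 0.03, "ty": 0.05, "tz": 0.07, "spin": 16},
    {"tx": 0.05, "ty": 0.08, "tz": 0.1, "spin": 24},
    {"tx": 0.07, "ty": 0.11, "tz": 0.13, "spin": 32},
    {"tx": 0.09, "ty": 0.14, "tz": 0.15, "spin": 40},
    {"tx": 0.11, "ty": 0.17, "tz": 0.17, "spin": 48},
    {"tx": 0.13, "ty": 0.2, "tz": 0.18, "spin": 56},
    {"tx": 0.15, "ty": 0.22, "tz": 0.18, "spin": 64},
  ],
  gripper=-1,
)

```text
t: 1.8
ee_pos: [292.1, -387.6, 404.8]
orientation: [2.449, 1.962, -0.0]
ft_force: [0.4, 0.8, -0.2]
width: 87.8
grasp_force: 0.0
```

Call:
apply_moves(
  targets=[
    {"tx": 0.02, "ty": 0.02, "tz": 0.0, "spin": 8},
    {"tx": 0.04, "ty": 0.04, "tz": 0.0, "spin": 16},
    {"tx": 0.06, "ty": 0.06, "tz": 0.0, "spin": 24},
    {"tx": 0.08, "ty": 0.08, "tz": 0.0, "spin": 32},
    {"tx": 0.1, "ty": 0.1, "tz": 0.0, "spin": 40},
    {"tx": 0.12, "ty": 0.12, "tz": 0.0, "spin": 48},
    {"tx": 0.13, "ty": 0.13, "tz": 0.0, "spin": 56},
    {"tx": 0.14, "ty": 0.14, "tz": 0.0, "spin": 64},
  ],
)

```text
t: 2.6
ee_pos: [431.8, -248.0, 402.7]
orientation: [1.037, 2.965, -0.0]
ft_force: [0.5, -0.4, -0.4]
width: 87.9
grasp_force: 0.0
```

```bash
cat > look.py <<'E'
from h import *
import sys
def look(cams,names,z=0):
    o=ctrl.get_obs(); T=R.from_rotvec(o["orientation"]).as_matrix(); print("ee",np.round(o["ee_pos"],1),"theta",round(np.degrees(np.arctan2(T[1,1],T[0,1])),1),"j1,j6",np.round(np.degrees(o["qpos"][[0,5]]),0),"t",round(float(o["t"]),1))
    for n,fn in cams:
        C,im=shot(n,fn)
        print(n,"cam",np.round(-C[1].T@C[2]))
        for k in names:
            for d in ctrl.pinpoint(k,n)[:3]: print(n,k,round(d["score"],2),np.round(d["uv"],1),np.round(back(C,d["uv"],z),1)[:2])
if __name__=="__main__":
    look([tuple(a.split(":")) for a in sys.argv[1].split(",")],sys.argv[2].split(","))
E
python3 look.py wrist:w1.png,top:t1.png warmer,saucer,tea_light,grate,teapot,cup,timer,salt,pepper_mill
```

```text
ee [ 431.8 -248.   402.7] theta 51.4 j1,j6 [-31. -83.] t 2.6
wrist cam [ 372. -200.  566.]
wrist warmer 0.65 [540.4  61.1] [541.4 146.9]
wrist saucer 0.85 [424.1 154.5] [ 551.7 -102.2]
wrist tea_light 0.76 [463.6  32.9] [419.4  65. ]
wrist grate 0.93 [386.1 300.9] [ 770.5 -345.5]
wrist grate 0.9 [284.5 287. ] [ 604.2 -498. ]
wrist grate 0.8 [349.8 246.6] [ 616.2 -328.8]
wrist teapot 0.89 [294.5 197.8] [ 463.5 -350.5]
wrist timer 0.65 [404.1  92.1] [435.1 -68.5]
wrist timer 0.15 [464.2  33.2] [420.4  65.5]
wrist salt 0.73 [340.8 131.4] [ 418.8 -199.8]
wrist pepper_mill 0.97 [417.5 236.2] [ 684.5 -205.5]
wrist pepper_mill 0.66 [425.1 154.2] [ 552.4 -100.4]
top cam [-145. -108. 1429.]
top warmer 0.47 [240.9 225.8] [530.8 142.1]
top grate 0.97 [426.8 202.9] [ 592.  -474.1]
top grate 0.57 [384.2 203.7] [ 594.4 -332.3]
top teapot 0.68 [393.6 241.6] [ 456.8 -349.4]
top salt 0.79 [349.5 258.2] [ 405.5 -205.1]
```

View pics/w1.png

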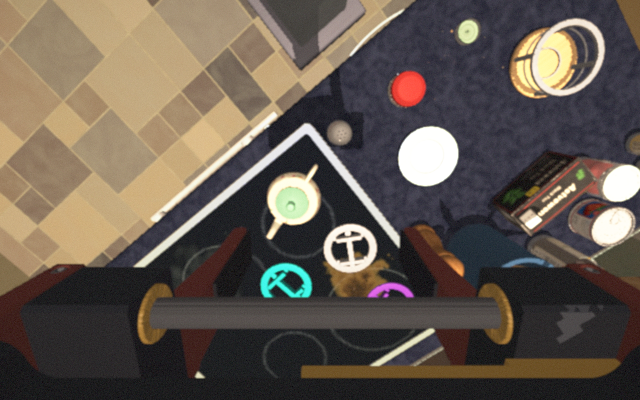

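The wrist view shows the teapot at (291,200), its handle toward (313,170) and its spout toward (270,236). The steel grate is at (350,247), timer (407,89), saucer (428,155), tea light (467,31) and warmer (545,60). I'll pick up the tea light first.

Call:
apply_moves(
  targets=[
    {"tx": 0.0, "ty": 0.04, "tz": -0.02, "spin": 5},
    {"tx": 0.0, "ty": 0.08, "tz": -0.05, "spin": 10},
    {"tx": 0.0, "ty": 0.12, "tz": -0.08, "spin": 15},
    {"tx": 0.0, "ty": 0.16, "tz": -0.11, "spin": 20},
    {"tx": 0.0, "ty": 0.2, "tz": -0.14, "spin": 25},
    {"tx": 0.0, "ty": 0.24, "tz": -0.17, "spin": 30},
    {"tx": -0.005, "ty": 0.28, "tz": -0.2, "spin": 35},
    {"tx": -0.012, "ty": 0.315, "tz": -0.22, "spin": 38.6},
  ],
  gripper=-0.3,
)

```text
t: 4.4
ee_pos: [418.3, 67.8, 181.2]
orientation: [-0.004, -3.141, 0.0]
ft_force: [0.6, -0.2, 0.7]
width: 57.0
grasp_force: 0.0
```

```bash
python3 look.py wrist:w2.png,side:s2.png tea_light,warmer,cup,timer,saucer
```

```text
ee [418.3  67.8 181.2] theta 89.9 j1,j6 [  8. -82.] t 4.4
wrist cam [342.  68. 345.]
wrist tea_light 0.98 [322.3 182.3] [423.   64.8]
wrist warmer 0.71 [386.6 275.9] [548.6 148.1]
wrist cup 0.81 [448.6 186.7] [428.8 215.6]
wrist timer 0.83 [211.7 189.7] [431.7 -67.8]
side cam [204. 637. 513.]
side tea_light 0.79 [352.8 278.7] [418.2  68.2]
side warmer 0.97 [281.6 285.7] [538.3 143.5]
side cup 0.56 [315.4 331. ] [427.5 218.9]
side timer 0.87 [369.8 241. ] [430.  -69.2]
side saucer 0.78 [324.5 218.2] [ 567.6 -119.2]
```

View pics/w2.png

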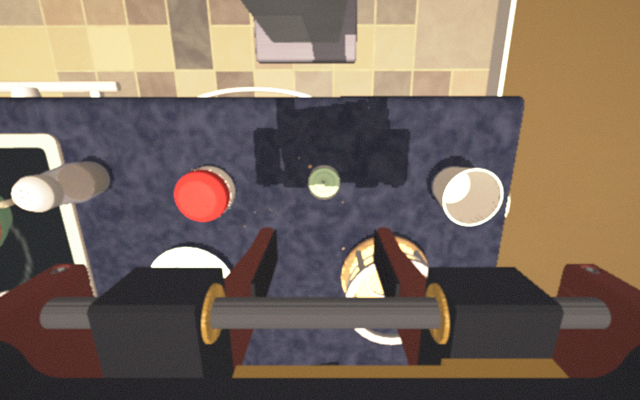

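Tea light at (323,183), timer (203,195), cup (467,195), with the warmer partly hidden by a finger. I'll write a silhouette fit to get better numbers.

```bash
cat > fit.py <<'E'
from h import *
from scipy.optimize import minimize
PR={"tea_light":[(19,0),(19,15)],"cup":[(22,0),(30,55)],"timer":[(29,0),(30,22),(24,35),(10,43)],"saucer":[(34,0),(55,14)],"warmer":[(56,0),(56,10),(55,62)]}
A=np.linspace(0,2*np.pi,60,endpoint=False)
def sil(C,prof,xy,z0=0):
    P=np.concatenate([np.c_[xy[0]+r*np.cos(A),xy[1]+r*np.sin(A),0*A+z+z0] for r,z in prof])
    h=cv2.convexHull(proj(C,P).astype(np.float32)); m=np.zeros((1600,2560),np.uint8)
    return cv2.resize(cv2.fillConvexPoly(m,((h+.5)*4-.5).round().astype(int),255),(640,400),interpolation=cv2.INTER_AREA)/255.
def fit(name,cam,C,near=None,z0=0):
    """C from calibration at picture; returns xy best, score, iou"""
    out=[]
    for d in ctrl.outline_of(name,cam)[:3]:
        m=np.asarray(d["pixels"],np.uint8); c,_=cv2.findContours(m,0,2)
        if not c: continue
        f=cv2.fillConvexPoly(np.zeros_like(m),cv2.convexHull(np.concatenate(c)),1).astype(float)
        b=d["box"]; x0=back(C,((b[0]+b[2])/2,(b[1]+b[3])/2),20+z0)[:2]
        r=minimize(lambda p:np.abs(sil(C,PR[name],p,z0)-f).sum(),x0,method="Nelder-Mead",options=dict(initial_simplex=[x0,x0+[15,0],x0+[0,15]],xatol=.2,fatol=.5))
        s=sil(C,PR[name],r.x,z0); out.append((np.round(r.x,1),round(d["score"],2),round(np.minimum(s,f).sum()/np.maximum(s,f).sum(),3)))
    return out
if __name__=="__main__":
    import sys
    for cam in sys.argv[1].split(","):
        C,im=shot(cam,"tmp_%s.png"%cam)
        for k in sys.argv[2].split(","): print(cam,k,fit(k,cam,C))
E
python3 fit.py wrist,side,top tea_light,cup,timer,warmer,saucer
```

```text
wrist tea_light [(array([421.5,  65.5]), 0.68, np.float64(0.956))]
wrist cup [(array([426.4, 217. ]), 0.78, np.float64(0.977))]
wrist timer [(array([433.1, -70.7]), 0.61, np.float64(0.946))]
wrist warmer [(array([545.9, 143.2]), 0.66, np.float64(0.765))]
wrist saucer [(array([ 554.3, -100.1]), 0.57, np.float64(0.284))]
side tea_light [(array([421.6,  65.2]), 0.78, np.float64(0.943))]
side cup [(array([427.5, 216.8]), 0.59, np.float64(0.961))]
side timer [(array([433. , -68.7]), 0.76, np.float64(0.924))]
side warmer [(array([546.2, 143.5]), 0.71, np.float64(0.959)), (array([ 647.8, -341.7]), 0.28, np.float64(0.164))]
side saucer [(array([ 556.1, -101.3]), 0.79, np.float64(0.937))]
top tea_light [(array([ 582.6, -331.8]), 0.6, np.float64(0.158)), (array([ 695.3, -197. ]), 0.39, np.float64(0.226))]
top cup []
top timer [(array([431.4, -67. ]), 0.88, np.float64(0.891))]
top warmer []
top saucer [(array([ 553. , -102.2]), 0.78, np.float64(0.952))]
```

Call:
apply_moves(
  targets=[
    {"tx": 0.002, "ty": -0.001, "tz": -0.03, "spin": 0},
    {"tx": 0.002, "ty": -0.001, "tz": -0.07, "spin": 0},
    {"tx": 0.002, "ty": -0.001, "tz": -0.11, "spin": 0},
    {"tx": 0.002, "ty": -0.001, "tz": -0.14, "spin": 0},
    {"tx": 0.002, "ty": -0.001, "tz": -0.16, "spin": 0},
    {"tx": 0.002, "ty": -0.001, "tz": -0.17, "spin": 0},
    {"tx": 0.002, "ty": -0.001, "tz": -0.177, "spin": 0},
    {"tx": 0.002, "ty": -0.001, "tz": -0.177, "spin": 0},
  ],
)

```text
t: 6.7
ee_pos: [421.2, 65.2, 5.5]
orientation: [-0.01, -3.141, 0.0]
ft_force: [-0.4, 0.6, 0.2]
width: 57.3
grasp_force: 0.0
```

Call:
apply_moves(
  targets=[
    {"tx": 0, "ty": 0, "tz": 0, "spin": 0},
    {"tx": 0, "ty": 0, "tz": 0, "spin": 0},
    {"tx": 0, "ty": 0, "tz": 0, "spin": 0},
    {"tx": 0, "ty": 0, "tz": 0, "spin": 0},
    {"tx": 0, "ty": 0, "tz": 0, "spin": 0},
    {"tx": 0, "ty": 0, "tz": 0, "spin": 0},
    {"tx": 0, "ty": 0, "tz": 0, "spin": 0},
    {"tx": 0, "ty": 0, "tz": 0, "spin": 0},
  ],
  gripper=1,
)

```text
t: 7.5
ee_pos: [421.8, 65.2, 6.4]
orientation: [0.009, 3.14, 0.0]
ft_force: [0.4, 0.3, 7.2]
width: 36.6
grasp_force: 30.0
```

Call:
apply_moves(
  targets=[
    {"tx": 0, "ty": 0, "tz": 0.03, "spin": 0},
    {"tx": 0.0, "ty": 0, "tz": 0.07, "spin": 0},
    {"tx": 0.0, "ty": 0.0, "tz": 0.1, "spin": 0},
    {"tx": 0.03, "ty": 0.02, "tz": 0.11, "spin": 0},
    {"tx": 0.065, "ty": 0.04, "tz": 0.11, "spin": 0},
    {"tx": 0.1, "ty": 0.06, "tz": 0.11, "spin": 0},
    {"tx": 0.1245, "ty": 0.078, "tz": 0.11, "spin": 0},
    {"tx": 0.1245, "ty": 0.078, "tz": 0.11, "spin": 0},
  ],
)

```text
t: 8.3
ee_pos: [549.2, 145.2, 116.3]
orientation: [0.008, 3.138, 0.002]
ft_force: [0.4, -0.5, -0.1]
width: 36.5
grasp_force: 30.0
```

```bash
python3 - <<'E'
from h import *
from fit import fit
o=ctrl.get_obs();print(np.round(o["ee_pos"],1),o["width"])
C,im=shot("wrist","w3.png")
for n in ["side","wrist"]:
    C,im2=shot(n,"s3.png" if n=="side" else "w3.png")
    print(n,fit("warmer",n,C),fit("tea_light",n,C,z0=o["ee_pos"][2]-5.5))
E
```

```text
[549.2 145.2 116.3] 36.54346504977786
side [(array([548.3, 141. ]), 0.59, np.float64(0.948))] [(array([543.2, 140.9]), 0.52, np.float64(0.536))]
wrist [(array([544.7, 143.6]), 0.82, np.float64(0.983))] [(array([543.3, 142.6]), 0.7, np.float64(0.961))]
```

View pics/w3.png

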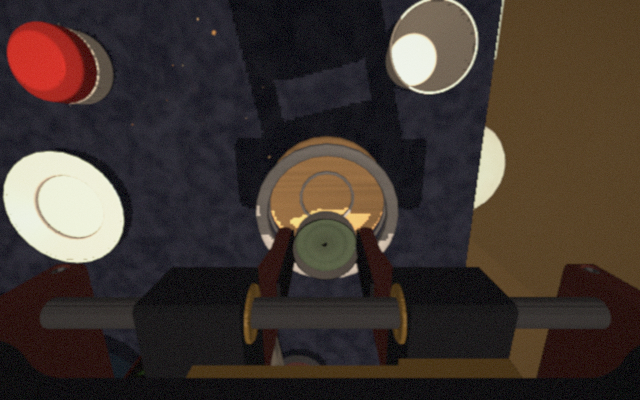

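The wrist view shows the tea light held at (325,245), above and slightly short of the candle cup at (327,195). The fit gives an offset of about +1.4, +1.0 mm.

Call:
apply_moves(
  targets=[
    {"tx": 0.0015, "ty": 0.001, "tz": -0.02, "spin": 0},
    {"tx": 0.0015, "ty": 0.001, "tz": -0.045, "spin": 0},
    {"tx": 0.0015, "ty": 0.001, "tz": -0.07, "spin": 0},
    {"tx": 0.0015, "ty": 0.001, "tz": -0.085, "spin": 0},
    {"tx": 0.0015, "ty": 0.001, "tz": -0.092, "spin": 0},
    {"tx": 0.0015, "ty": 0.001, "tz": -0.096, "spin": 0},
    {"tx": 0.0015, "ty": 0.001, "tz": -0.099, "spin": 0},
    {"tx": 0.0015, "ty": 0.001, "tz": -0.099, "spin": 0},
  ],
)

```text
t: 9.45
ee_pos: [547.5, 144.3, 17.1]
orientation: [0.01, 3.141, 0.0]
ft_force: [0.3, -0.2, -0.3]
width: 36.3
grasp_force: 30.0
```

Call:
apply_moves(
  targets=[
    {"tx": 0, "ty": 0, "tz": 0, "spin": 0},
    {"tx": 0, "ty": 0, "tz": 0, "spin": 0},
    {"tx": 0, "ty": 0, "tz": 0, "spin": 0},
    {"tx": 0, "ty": 0, "tz": 0, "spin": 0},
    {"tx": 0, "ty": 0, "tz": 0.01, "spin": 0},
    {"tx": 0, "ty": 0, "tz": 0.04, "spin": 0},
    {"tx": 0, "ty": 0, "tz": 0.08, "spin": 0},
    {"tx": 0, "ty": 0, "tz": 0.12, "spin": 0},
  ],
  gripper=-0.1,
)

```text
t: 10.25
ee_pos: [546.7, 144.0, 138.3]
orientation: [-0.01, -3.141, 0.0]
ft_force: [1.1, 0.3, 0.1]
width: 48.5
grasp_force: 0.0
```

```bash
python3 - <<'E'
from h import *
from fit import fit
o=ctrl.get_obs();print(np.round(o["ee_pos"],1),o["width"])
for n in ["side","wrist"]:
    C,im2=shot(n,n+"4.png")
    print(n,fit("warmer",n,C),fit("tea_light",n,C,z0=10))
cv2.imwrite("pics/w4c.png",cv2.resize(im2[100:300,220:460,::-1],None,fx=2,fy=2))
E
```

```text
[546.7 144.  138.3] 48.469535817895874
side [(array([547.2, 142.4]), 0.57, np.float64(0.964))] [(array([549.1, 143.5]), 0.49, np.float64(0.768)), (array([421.7, 226.2]), 0.26, np.float64(0.346))]
wrist [(array([544.9, 143.7]), 0.72, np.float64(0.987))] [(array([547.1, 144. ]), 0.97, np.float64(0.972))]
```

View pics/w4c.png

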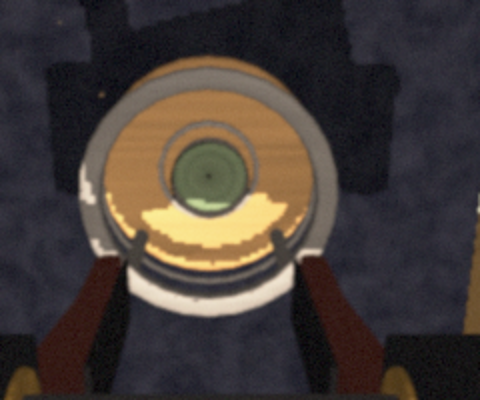

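The crop shows the tea light at (209,178), with the candle-cup ring around it (left 158, right 258, top 120). I'll compare this with the predicted projections for a seated light and a tilted or raised one.

```bash
python3 - <<'E'
from h import *
from fit import A
C=cal("wrist")
def ext(xy,r,z):
    p=(proj(C,np.c_[xy[0]+r*np.cos(A),xy[1]+r*np.sin(A),0*A+z])-[220,100])*2
    return np.round(np.r_[p.min(0),p.max(0)])
w=(545.2,143.6)
print("brim out",ext(w,25.5,14),"in",ext(w,23,14),"ring",ext(w,55,62),"ringin",ext(w,46,62),"foot",ext(w,56,10))
for dx in(0,2,4):
  for z in (10,14): print(dx,z,"top",ext((w[0]+dx,w[1]),19,z+15),"bot",ext((w[0]+dx,w[1]),19,z))
im=cv2.imread("pics/wrist4.png")[100:300,220:460]; im=cv2.resize(im,None,fx=2,fy=2)
for r,z,xy in((25.5,14,w),(55,62,w),(19,25,(w[0]+2,w[1]))):
    p=(proj(C,np.c_[xy[0]+r*np.cos(A),xy[1]+r*np.sin(A),0*A+z])-[220,100])*2
    cv2.polylines(im,[p.round().astype(int)],True,(0,0,255))
cv2.imwrite("pics/w4d.png",im[100:240,140:280].repeat(4,0).repeat(4,1))
E
```

```text
brim out [158. 130. 260. 229.] in [163. 135. 255. 224.] ring [ 77.  76. 340. 328.] ringin [ 99.  99. 319. 309.] foot [ 98.  65. 320. 281.]
0 10 top [169. 147. 249. 224.] bot [171. 141. 247. 214.]
0 14 top [169. 149. 249. 227.] bot [171. 143. 247. 217.]
2 10 top [169. 151. 249. 228.] bot [171. 145. 247. 218.]
2 14 top [169. 153. 249. 230.] bot [171. 147. 247. 221.]
4 10 top [169. 156. 249. 232.] bot [171. 149. 247. 222.]
4 14 top [169. 157. 249. 234.] bot [171. 151. 247. 224.]
```

View pics/w4d.png

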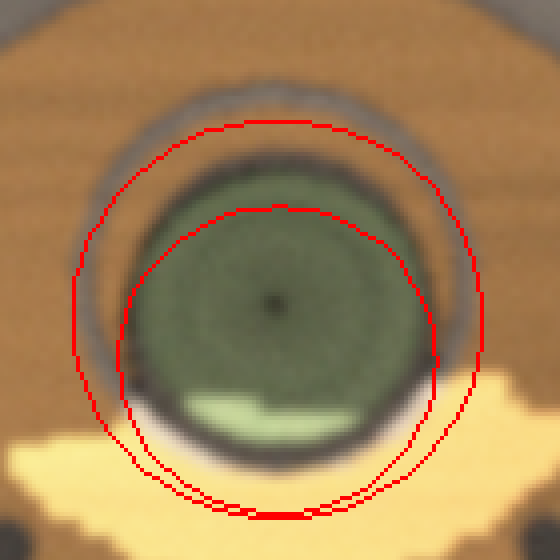

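After allowing for the small settling shift, the measured tea-light outline (top 138, bottom 216) matches a light seated and centred on the floor of the cup. Next is the grate.

Call:
apply_moves(
  targets=[
    {"tx": 0, "ty": 0, "tz": 0.03, "spin": 0},
    {"tx": 0, "ty": -0.02, "tz": 0.06, "spin": 0},
    {"tx": 0, "ty": -0.06, "tz": 0.09, "spin": 0},
    {"tx": 0, "ty": -0.1, "tz": 0.12, "spin": 0},
    {"tx": 0, "ty": -0.14, "tz": 0.12, "spin": 0},
    {"tx": 0, "ty": -0.18, "tz": 0.12, "spin": 0},
    {"tx": 0, "ty": -0.22, "tz": 0.12, "spin": 0},
    {"tx": 0, "ty": -0.26, "tz": 0.12, "spin": 0},
  ],
)

```text
t: 11.35
ee_pos: [546.1, -117.3, 255.0]
orientation: [-0.01, -3.139, -0.001]
ft_force: [-0.1, -0.0, -0.3]
width: 48.3
grasp_force: 0.0
```

Call:
apply_moves(
  targets=[
    {"tx": 0.01, "ty": -0.04, "tz": 0, "spin": 0},
    {"tx": 0.02, "ty": -0.08, "tz": 0, "spin": 0},
    {"tx": 0.03, "ty": -0.12, "tz": 0, "spin": 0},
    {"tx": 0.04, "ty": -0.16, "tz": 0, "spin": 0},
    {"tx": 0.05, "ty": -0.19, "tz": 0, "spin": 0},
    {"tx": 0.06, "ty": -0.21, "tz": 0, "spin": 0},
    {"tx": 0.06, "ty": -0.21, "tz": 0, "spin": 0},
    {"tx": 0.06, "ty": -0.21, "tz": 0, "spin": 0},
  ],
)

```text
t: 12.15
ee_pos: [606.3, -325.3, 254.6]
orientation: [-0.01, -3.139, -0.003]
ft_force: [-0.1, -0.2, -0.1]
width: 48.3
grasp_force: 0.0
```

```bash
python3 look.py wrist:w5a.png grate; python3 look.py wrist:w5.png,side:s5.png grate,teapot,pepper_mill,salt
```

```text
ee [ 606.3 -325.3  254.6] theta 89.6 j1,j6 [ -29. -119.] t 12.2
wrist cam [ 530. -325.  418.]
wrist grate 0.97 [206.4 167.4] [ 604.6 -493.3]
wrist grate 0.81 [312.4 273.1] [ 774.4 -345.7]
wrist grate 0.71 [323. 173.] [ 613.9 -327.6]
ee [ 606.5 -324.6  255.6] theta 89.7 j1,j6 [ -29. -119.] t 12.2
wrist cam [ 530. -324.  419.]
wrist grate 0.8 [205.8 163.5] [ 600.  -493.3]
wrist grate 0.76 [313.5 271.4] [ 772.7 -343.2]
wrist grate 0.6 [321.6 171.3] [ 612.2 -329. ]
wrist teapot 0.84 [308.9  54.1] [ 458.8 -344. ]
wrist pepper_mill 0.95 [403.5 223.4] [ 692.5 -206.4]
wrist salt 0.73 [420.3  16.4] [ 416.5 -204. ]
side cam [204. 637. 513.]
side grate 0.73 [324.1 220.2] [ 564.5 -110.1]
side grate 0.72 [340.3 180.8] [ 614.7 -333.5]
side grate 0.57 [297.5 173.1] [ 761.4 -333.4]
side teapot 0.6 [389.1 185.9] [ 470.  -356.2]
side pepper_mill 0.87 [297.  195.9] [ 689.5 -197.8]
side salt 0.84 [392.1 213.7] [ 417.6 -206.7]
```

View pics/w5.png

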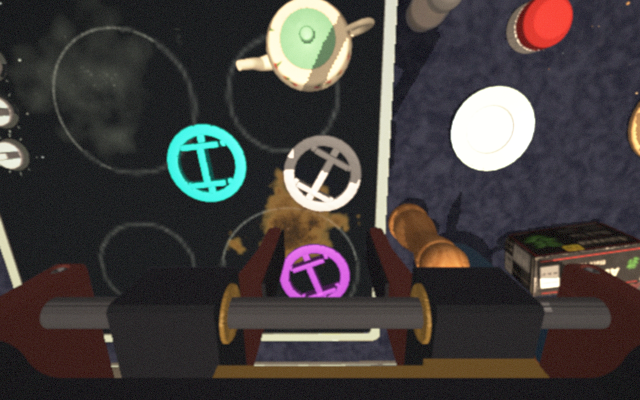

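The steel grate is at (322,173). The teapot is at (309,45), with its handle toward (372,22) and its spout at (238,66). The pepper mill is at (410,225). I'll rectify the grate to get its yaw and centre.

```bash
python3 - <<'E'
from h import *
C,im=shot("wrist","w6.png")
# rectified at z=20: columns = +y decreasing->left, rows = +x down... out col = (y+329)*3+240 , row=(x-613)*3+240
def rect(z,cx,cy,s=4,h=70):
    src=np.array([[cx-h,cy-h],[cx-h,cy+h],[cx+h,cy+h],[cx+h,cy-h]],float)
    p=proj(C,np.c_[src,[z]*4]).astype(np.float32); n=2*h*s
    q=np.array([[0,0],[n,0],[n,n],[0,n]],np.float32)
    return cv2.warpPerspective(im,cv2.getPerspectiveTransform(p,q),(n,n))
g=rect(20,613,-329); 
for i in range(0,560,80): cv2.line(g,(i,0),(i,560),(0,255,0),1); cv2.line(g,(0,i),(560,i),(0,255,0),1)
cv2.imwrite("pics/g6.png",g[:,:,::-1])
for k,d in enumerate(ctrl.outline_of("grate","wrist")[:4]):
    m=np.uint8(d["pixels"]); c=max(cv2.findContours(m,0,2)[0],key=cv2.contourArea); e=cv2.fitEllipse(cv2.convexHull(c)); print(round(d["score"],2),np.round(e[0],1),np.round(e[1],1),back(C,e[0],9).round(1))
E
```

```text
0.86 [207.4 161.7] [74.2 80.9] [ 597.4 -489.3    9. ]
0.82 [322.7 171.7] [75.5 77.1] [ 612.4 -328.8    9. ]
0.7 [436.2  -1.5] [41.4 76.7] [ 401.1 -190.1    9. ]
```

View pics/g6.png

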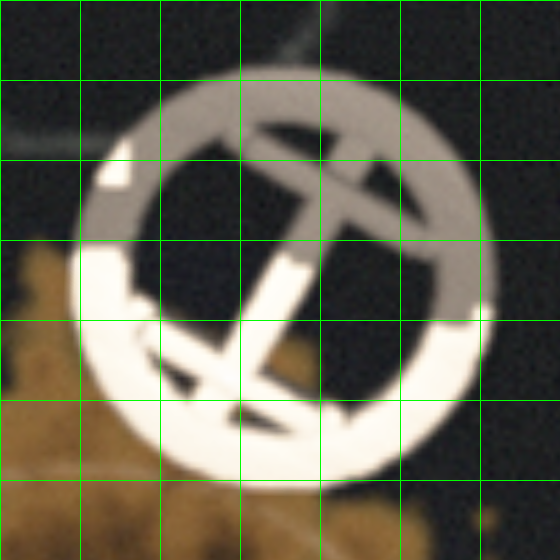

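The rectified view shows the H's two crossings at (335,185) and (228,372). That puts the centre at about (612.6, -328.6) and the bar at -30°, so I'll close at 60°.

Call:
apply_moves(
  targets=[
    {"tx": 0.0055, "ty": -0.003, "tz": -0.03, "spin": -8},
    {"tx": 0.0055, "ty": -0.003, "tz": -0.07, "spin": -16},
    {"tx": 0.0055, "ty": -0.003, "tz": -0.11, "spin": -24},
    {"tx": 0.0055, "ty": -0.003, "tz": -0.14, "spin": -29.5},
    {"tx": 0.0055, "ty": -0.003, "tz": -0.17, "spin": -29.5},
    {"tx": 0.0055, "ty": -0.003, "tz": -0.2, "spin": -29.5},
    {"tx": 0.0055, "ty": -0.003, "tz": -0.21, "spin": -29.5},
    {"tx": 0.0055, "ty": -0.003, "tz": -0.21, "spin": -29.5},
  ],
  gripper=0.1,
)

```text
t: 13.65
ee_pos: [611.7, -328.4, 45.1]
orientation: [-0.809, -3.033, -0.001]
ft_force: [-0.5, 0.1, -0.1]
width: 39.6
grasp_force: 0.0
```

Call:
apply_moves(
  targets=[
    {"tx": 0, "ty": 0, "tz": 0, "spin": 0},
    {"tx": 0, "ty": 0, "tz": -0.01, "spin": 0},
    {"tx": 0, "ty": 0, "tz": -0.02, "spin": 0},
    {"tx": 0, "ty": 0, "tz": -0.03, "spin": 0},
    {"tx": 0, "ty": 0, "tz": -0.036, "spin": 0},
    {"tx": 0, "ty": 0, "tz": -0.041, "spin": 0},
    {"tx": 0, "ty": 0, "tz": -0.041, "spin": 0},
    {"tx": 0, "ty": 0, "tz": -0.041, "spin": 0},
  ],
)

```text
t: 14.45
ee_pos: [612.7, -328.8, 5.6]
orientation: [-0.809, -3.036, -0.0]
ft_force: [-0.0, 0.4, -0.2]
width: 39.4
grasp_force: 0.0
```

Call:
apply_moves(
  targets=[
    {"tx": 0, "ty": 0, "tz": 0, "spin": 0},
    {"tx": 0, "ty": 0, "tz": 0, "spin": 0},
    {"tx": 0, "ty": 0, "tz": 0, "spin": 0},
    {"tx": 0, "ty": 0, "tz": 0, "spin": 0},
    {"tx": 0, "ty": 0, "tz": 0, "spin": 0},
    {"tx": 0, "ty": 0, "tz": 0, "spin": 0},
    {"tx": 0, "ty": 0, "tz": 0, "spin": 0},
    {"tx": 0, "ty": 0, "tz": 0, "spin": 0},
  ],
  gripper=1,
)

```text
t: 15.25
ee_pos: [612.8, -328.8, 5.9]
orientation: [0.809, 3.035, -0.0]
ft_force: [0.2, -0.2, 3.1]
width: 9.5
grasp_force: 30.0
```

Call:
apply_moves(
  targets=[
    {"tx": 0, "ty": 0, "tz": 0.03, "spin": 0},
    {"tx": 0, "ty": 0, "tz": 0.075, "spin": 0},
    {"tx": 0, "ty": 0, "tz": 0.12, "spin": 0},
    {"tx": 0, "ty": 0, "tz": 0.16, "spin": 0},
    {"tx": -0.01, "ty": 0.03, "tz": 0.18, "spin": 0},
    {"tx": -0.02, "ty": 0.07, "tz": 0.19, "spin": 0},
    {"tx": -0.03, "ty": 0.11, "tz": 0.19, "spin": 0},
    {"tx": -0.04, "ty": 0.15, "tz": 0.19, "spin": 0},
  ],
)

```text
t: 16.05
ee_pos: [571.9, -177.7, 195.9]
orientation: [0.81, 3.035, -0.0]
ft_force: [0.6, 0.4, -1.5]
width: 10.0
grasp_force: 30.0
```

Call:
apply_moves(
  targets=[
    {"tx": -0.007, "ty": 0.045, "tz": 0, "spin": 0},
    {"tx": -0.014, "ty": 0.09, "tz": 0, "spin": 0},
    {"tx": -0.02, "ty": 0.135, "tz": 0, "spin": 0},
    {"tx": -0.027, "ty": 0.18, "tz": -0.01, "spin": 0},
    {"tx": -0.027, "ty": 0.225, "tz": -0.02, "spin": 0},
    {"tx": -0.027, "ty": 0.27, "tz": -0.03, "spin": 0},
    {"tx": -0.027, "ty": 0.305, "tz": -0.04, "spin": 0},
    {"tx": -0.027, "ty": 0.322, "tz": -0.05, "spin": 0},
  ],
)

```text
t: 16.85
ee_pos: [545.2, 145.7, 145.0]
orientation: [-0.805, -3.036, -0.0]
ft_force: [0.5, -0.8, -1.7]
width: 9.9
grasp_force: 30.0
```

Call:
apply_moves(
  targets=[
    {"tx": 0, "ty": 0, "tz": 0, "spin": 0},
    {"tx": 0, "ty": 0, "tz": 0, "spin": 0},
    {"tx": 0, "ty": 0, "tz": 0, "spin": 0},
    {"tx": 0, "ty": 0, "tz": 0, "spin": 0},
    {"tx": 0, "ty": 0, "tz": 0, "spin": 0},
    {"tx": 0, "ty": 0, "tz": 0, "spin": 0},
    {"tx": 0, "ty": 0, "tz": 0, "spin": 0},
    {"tx": 0, "ty": 0, "tz": 0, "spin": 0},
  ],
)

```text
t: 17.65
ee_pos: [545.7, 143.0, 145.7]
orientation: [0.809, 3.035, 0.0]
ft_force: [1.3, 0.8, -1.8]
width: 9.9
grasp_force: 30.0
```

```bash
python3 - <<'E'
from h import *
from fit import fit,sil,PR
from scipy.optimize import minimize
o=ctrl.get_obs();print(np.round(o["ee_pos"],1),o["width"],o["t"])
for n in ("wrist","side"):
    C,im=shot(n,n+"7.png"); print(n,"warmer",fit("warmer",n,C))
    PR["grate"]=[(54,5),(54,10),(43.5,0)]
    print(n,"grate",fit("grate",n,C,z0=o["ee_pos"][2]-5.7))
E
```

```text
[545.7 143.  145.7] 9.858601531828876 17.65
wrist warmer [(array([544.4, 143.7]), 0.61, np.float64(0.933)), (array([ 279.4, -248.8]), 0.53, np.float64(0.0))]
wrist grate [(array([546.4, 142.6]), 0.9, np.float64(0.793))]
side warmer [(array([548. , 141.8]), 0.69, np.float64(0.961))]
side grate [(array([ 495.5, -194.2]), 0.77, np.float64(0.497)), (array([550.5, 138.8]), 0.72, np.float64(0.96)), (array([468.9,  84.7]), 0.26, np.float64(0.54))]
```

View pics/wrist7.png

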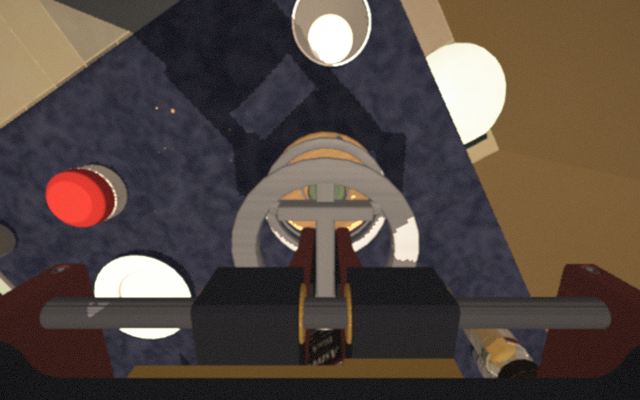

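The grate is in hand, its ring around (325,230), over the warmer ring at about (326,190). Sideways alignment agrees to within 0.5 mm. I'll lower to just above the rim and measure again.

Call:
apply_moves(
  targets=[
    {"tx": -0.0005, "ty": 0.0005, "tz": -0.02, "spin": 0},
    {"tx": -0.0005, "ty": 0.0005, "tz": -0.04, "spin": 0},
    {"tx": -0.0005, "ty": 0.0005, "tz": -0.055, "spin": 0},
    {"tx": -0.0005, "ty": 0.0005, "tz": -0.065, "spin": 0},
    {"tx": -0.0005, "ty": 0.0005, "tz": -0.071, "spin": 0},
    {"tx": -0.0005, "ty": 0.0005, "tz": -0.071, "spin": 0},
    {"tx": -0.0005, "ty": 0.0005, "tz": -0.071, "spin": 0},
    {"tx": -0.0005, "ty": 0.0005, "tz": -0.071, "spin": 0},
  ],
)

```text
t: 18.75
ee_pos: [545.7, 143.8, 75.3]
orientation: [0.809, 3.035, 0.001]
ft_force: [-0.6, -0.3, -1.2]
width: 9.8
grasp_force: 30.0
```

```bash
python3 - <<'E'
from h import *
from fit import fit,sil,PR
o=ctrl.get_obs();print(np.round(o["ee_pos"],1),o["width"],o["t"])
PR["grate"]=[(54,5),(54,10),(43.5,0)]
for n in ("side","wrist"):
    C,im=shot(n,n+"8.png"); print(n,"warmer",fit("warmer",n,C))
    print(n,"grate",fit("grate",n,C,z0=o["ee_pos"][2]-5.7))
    if n=="side": s=im[230:310,230:330]
c=np.hstack([cv2.resize(s,(400,320),interpolation=3),cv2.resize(im[90:290,200:450],(400,320))])
cv2.imwrite("pics/c8.png",c[:,:,::-1])
E
```

```text
[545.7 143.8  75.3] 9.835717981271014 18.75
side warmer [(array([547.7, 140.8]), 0.59, np.float64(0.889))]
side grate [(array([550. , 140.4]), 0.96, np.float64(0.933)), (array([ 549.8, -342.9]), 0.53, np.float64(0.719)), (array([ 682.9, -260.6]), 0.38, np.float64(0.095))]
wrist warmer [(array([544.8, 144. ]), 0.93, np.float64(0.695))]
wrist grate [(array([545.9, 143.3]), 0.95, np.float64(0.794))]
```

View pics/c8.png

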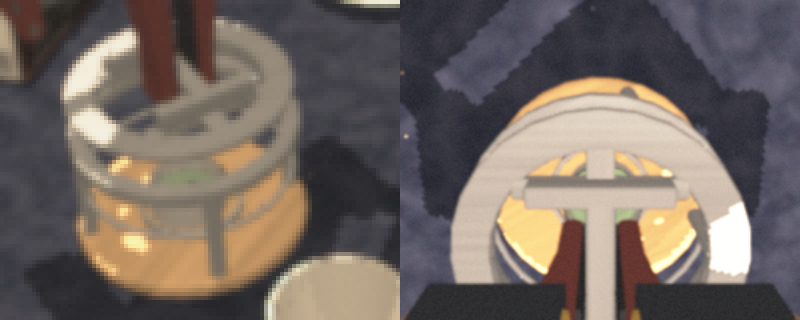

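The crop shows the grate (left: side view, right: wrist view) nearly concentric, just above the rim. I'll nudge it 1 mm and lower it.

Call:
apply_moves(
  targets=[
    {"tx": -0.001, "ty": 0.0005, "tz": -0.001, "spin": 0},
    {"tx": -0.001, "ty": 0.0005, "tz": -0.003, "spin": 0},
    {"tx": -0.001, "ty": 0.0005, "tz": -0.005, "spin": 0},
    {"tx": -0.001, "ty": 0.0005, "tz": -0.007, "spin": 0},
    {"tx": -0.001, "ty": 0.0005, "tz": -0.009, "spin": 0},
    {"tx": -0.001, "ty": 0.0005, "tz": -0.011, "spin": 0},
    {"tx": -0.001, "ty": 0.0005, "tz": -0.0125, "spin": 0},
    {"tx": -0.001, "ty": 0.0005, "tz": -0.0125, "spin": 0},
  ],
)

```text
t: 19.85
ee_pos: [544.0, 144.1, 61.9]
orientation: [-0.809, -3.035, 0.0]
ft_force: [0.7, -0.1, -0.9]
width: 9.7
grasp_force: 30.0
```

Call:
apply_moves(
  targets=[
    {"tx": 0, "ty": 0, "tz": 0, "spin": 0},
    {"tx": 0, "ty": 0, "tz": 0, "spin": 0},
    {"tx": 0, "ty": 0, "tz": 0, "spin": 0},
    {"tx": 0, "ty": 0, "tz": 0, "spin": 0},
    {"tx": 0, "ty": 0, "tz": 0.01, "spin": 0},
    {"tx": 0, "ty": 0, "tz": 0.04, "spin": 0},
    {"tx": 0, "ty": 0, "tz": 0.08, "spin": 0},
    {"tx": 0, "ty": 0, "tz": 0.12, "spin": 0},
  ],
  gripper=0.1,
)

```text
t: 20.65
ee_pos: [543.7, 144.0, 183.8]
orientation: [-0.809, -3.035, 0.001]
ft_force: [1.6, 0.6, 0.6]
width: 39.6
grasp_force: 0.0
```

Call:
apply_moves(
  targets=[
    {"tx": -0.02, "ty": -0.03, "tz": 0.03, "spin": 0},
    {"tx": -0.04, "ty": -0.06, "tz": 0.05, "spin": 0},
    {"tx": -0.06, "ty": -0.1, "tz": 0.06, "spin": 0},
    {"tx": -0.08, "ty": -0.14, "tz": 0.06, "spin": 0},
    {"tx": -0.1, "ty": -0.18, "tz": 0.06, "spin": 0},
    {"tx": -0.1, "ty": -0.18, "tz": 0.06, "spin": 0},
    {"tx": -0.1, "ty": -0.18, "tz": 0.06, "spin": 0},
    {"tx": -0.1, "ty": -0.18, "tz": 0.06, "spin": 0},
  ],
)

```text
t: 21.45
ee_pos: [444.8, -35.3, 242.7]
orientation: [0.808, 3.035, 0.001]
ft_force: [0.2, -0.6, -0.0]
width: 39.5
grasp_force: 0.0
```

```bash
python3 - <<'E'
from h import *
from fit import fit,sil,PR
o=ctrl.get_obs();print(np.round(o["ee_pos"],1),o["width"],o["t"])
PR["grate"]=[(54,5),(54,10),(43.5,0)]
ims=[]
for n in ("side","wrist","top"):
    C,im=shot(n,n+"9.png"); print(n,"warmer",fit("warmer",n,C))
    print(n,"grate",fit("grate",n,C,z0=57)[:2])
    u,v=proj(C,[[546,143,50]])[0].astype(int); h=55 if n!="top" else 30
    s=im[max(v-h,0):v+h,max(u-h,0):u+h]; ims.append(cv2.resize(s,(260,260),interpolation=3))
cv2.imwrite("pics/c9.png",np.hstack(ims)[:,:,::-1])
E
```

```text
[444.8 -35.3 242.7] 39.5484534280727 21.45
side warmer [(array([548.5, 141.9]), 0.68, np.float64(0.652))]
side grate [(array([545.6, 143.2]), 0.83, np.float64(0.961)), (array([ 555.6, -372.6]), 0.78, np.float64(0.778))]
wrist warmer [(array([533.2, 127.6]), 0.84, np.float64(0.712)), (array([546.3,  94.6]), 0.61, np.float64(0.086))]
wrist grate [(array([545.3, 144.1]), 0.67, np.float64(0.972)), (array([ 620.3, -520.2]), 0.64, np.float64(0.0))]
top warmer []
top grate [(array([ 567.9, -473.5]), 0.86, np.float64(0.956)), (array([ 737.2, -333.2]), 0.57, np.float64(0.847))]
```

View pics/c9.png

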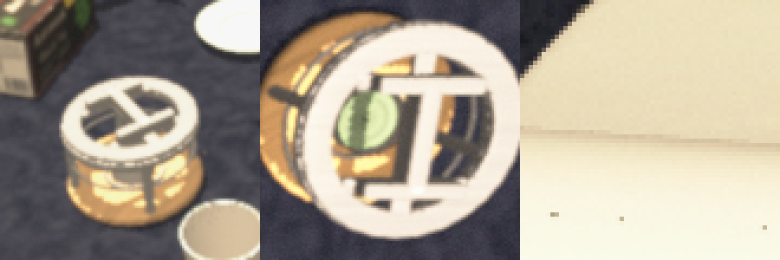

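The grate is level and seated: both cameras fit it at z=57 mm, at about (545.4, 143.7). Next is the teapot.

Call:
apply_moves(
  targets=[
    {"tx": 0.002, "ty": -0.045, "tz": 0.02, "spin": -6},
    {"tx": 0.004, "ty": -0.09, "tz": 0.02, "spin": -12},
    {"tx": 0.006, "ty": -0.135, "tz": 0.02, "spin": -18},
    {"tx": 0.008, "ty": -0.18, "tz": 0.02, "spin": -24},
    {"tx": 0.01, "ty": -0.225, "tz": 0.02, "spin": -30},
    {"tx": 0.012, "ty": -0.27, "tz": 0.02, "spin": -36},
    {"tx": 0.017, "ty": -0.315, "tz": 0.02, "spin": -42},
    {"tx": 0.017, "ty": -0.315, "tz": 0.02, "spin": -42},
  ],
  gripper=0.1,
)

```text
t: 22.7
ee_pos: [461.6, -355.5, 262.0]
orientation: [1.85, 2.537, -0.001]
ft_force: [-0.0, 0.5, 0.1]
width: 39.5
grasp_force: 0.0
```

Call:
apply_moves(
  targets=[
    {"tx": 0, "ty": 0, "tz": 0, "spin": 0},
    {"tx": 0, "ty": 0, "tz": 0, "spin": 0},
    {"tx": 0, "ty": 0, "tz": 0, "spin": 0},
    {"tx": 0, "ty": 0, "tz": 0, "spin": 0},
    {"tx": 0, "ty": 0, "tz": 0, "spin": 0},
    {"tx": 0, "ty": 0, "tz": 0, "spin": 0},
    {"tx": 0, "ty": 0, "tz": 0, "spin": 0},
    {"tx": 0, "ty": 0, "tz": 0, "spin": 0},
  ],
)

```text
t: 23.5
ee_pos: [461.2, -350.8, 262.2]
orientation: [1.843, 2.544, -0.0]
ft_force: [0.5, -1.1, -0.5]
width: 39.8
grasp_force: 0.0
```

```bash
cat > pot.py <<'E'
from h import *
from fit import A
from scipy.optimize import minimize
def hull(m,C,P):
    h=cv2.convexHull(proj(C,P).astype(np.float32)); cv2.fillConvexPoly(m,((h+.5)*4-.5).round().astype(int),255)
def potsil(C,p,z0=0):
    x,y,f=p; m=np.zeros((1600,2560),np.uint8)
    d=np.array([np.cos(f),np.sin(f)]); n=np.array([-d[1],d[0]])
    hull(m,C,np.concatenate([np.c_[x+r*np.cos(A),y+r*np.sin(A),0*A+z+z0] for r,z in[(32,0),(46,20),(50,38),(44,56),(32,68),(8,80),(8,92)]]))
    def seg(a,b,wa,wb,s):
        P=[]
        for (r,z),w in((a,wa),(b,wb)):
            for k in(-w,w): 
                for dz in (-w,w): P.append([*(np.array([x,y])+s*d*r+n*k),z+dz+z0])
        hull(m,C,np.array(P))
    seg((45,35),(78,62),8,4,1)
    for a,b in [((42,52),(70,54)),((70,54),(77,44)),((77,44),(72,28)),((72,28),(44,20))]: seg(a,b,3,3,-1)
    return cv2.resize(m,(640,400),interpolation=cv2.INTER_AREA)/255.
def fitpot(cam,C,z0=0,f0=-72,x0=(462,-350)):
    out=[]
    for d in ctrl.outline_of("teapot",cam)[:1]:
        f=np.asarray(d["pixels"],float); best=None
        for g in (f0-15,f0,f0+15):
            q=np.array([*x0,np.radians(g)])
            r=minimize(lambda p:np.abs(potsil(C,p,z0)-f).sum(),q,method="Nelder-Mead",options=dict(initial_simplex=[q,q+[12,0,0],q+[0,12,0],q+[0,0,.3]],xatol=.1,fatol=.5))
            if best is None or r.fun<best.fun: best=r
        s=potsil(C,best.x,z0); out.append((best.x[:2].round(1),np.degrees(best.x[2]).round(1),round(d["score"],2),(np.minimum(s,f).sum()/np.maximum(s,f).sum()).round(3),d["box"]))
    return out
if __name__=="__main__":
    o=ctrl.get_obs();print(np.round(o["ee_pos"],1),o["t"])
    for n in("wrist","side","top"):
        C,im=shot(n,n+"10.png"); print(n,fitpot(n,C))
        for d in ctrl.pinpoint("salt",n)[:1]: print("salt",back(C,d["uv"],0).round(1))
        for d in ctrl.pinpoint("teapot",n)[:1]: print("pot origin",back(C,d["uv"],0).round(1))
E
python3 pot.py
```

```text
[ 461.2 -350.8  262.2] 23.5
wrist [(array([ 456.5, -342.9]), np.float64(-72.5), 0.69, np.float64(0.969), [286.3, 105.3, 362.1, 232.4])]
salt [ 419.4 -205.     0. ]
pot origin [ 462.4 -348.2    0. ]
side [(array([ 459.3, -345.8]), np.float64(-74.0), 0.62, np.float64(0.789), [372.6, 157.3, 409.9, 188.5])]
salt [ 412.7 -210.4    0. ]
pot origin [ 461.2 -345.3    0. ]
top [(array([ 454.7, -341.4]), np.float64(-73.8), 0.7, np.float64(0.923), [375.2, 221.1, 417.1, 253.3])]
```

Teapot centre is about (457, -343) with spout yaw -73°, so the handle grasp is at about (437, -278) with closing angle 17°.

Call:
apply_moves(
  targets=[
    {"tx": -0.01, "ty": 0.04, "tz": 0, "spin": -1.2},
    {"tx": -0.0245, "ty": 0.0725, "tz": -0.01, "spin": -1.2},
    {"tx": -0.0245, "ty": 0.0725, "tz": -0.05, "spin": -1.2},
    {"tx": -0.0245, "ty": 0.0725, "tz": -0.09, "spin": -1.2},
    {"tx": -0.0245, "ty": 0.0725, "tz": -0.13, "spin": -1.2},
    {"tx": -0.0245, "ty": 0.0725, "tz": -0.16, "spin": -1.2},
    {"tx": -0.0245, "ty": 0.0725, "tz": -0.17, "spin": -1.2},
    {"tx": -0.0245, "ty": 0.0725, "tz": -0.17, "spin": -1.2},
  ],
)

```text
t: 24.9
ee_pos: [436.1, -277.9, 91.2]
orientation: [-1.868, -2.523, 0.0]
ft_force: [0.4, -0.9, 0.5]
width: 39.8
grasp_force: 0.0
```

```bash
python3 - <<'E'
from h import *
from pot import fitpot
o=ctrl.get_obs();print(np.round(o["ee_pos"],1),np.round(o["orientation"],3),o["t"])
C,im=shot("wrist","w11.png")
p=[457,-343]; d=np.array([-.292,.956])
for r in(60,68,80):
    for z in (48,57): print(r,z,proj(C,[[*(np.array(p)+r*d),z]]).round(1))
print("tips",proj(C,[[*o["ee_pos"]]]).round(1))
d=ctrl.outline_of("teapot","wrist")[0]; print(d["score"],d["box"])
m=np.asarray(d["pixels"]); rows=np.where(m.any(1))[0]
for r in rows[:60:5]: c=np.where(m[r])[0]; print(r,c.min(),c.max(),end="; ")
cv2.imwrite("pics/w11c.png",cv2.resize(im[60:400,160:480,::-1],None,fx=1.7,fy=1.7))
E
```

```text
[ 436.1 -277.9   91.2] [-1.868 -2.523  0.   ] 24.9
60 48 [[326.5 229.4]]
60 57 [[326.5 234.2]]
68 48 [[326.5 219.4]]
68 57 [[326.5 223.8]]
80 48 [[326.5 203.9]]
80 57 [[326.5 207.7]]
tips [[325.  243.9]]
0.93 [281.6, 206.0, 372.2, 369.5]
205 325 325; 210 323 327; 215 322 328; 220 321 328; 225 321 328; 230 321 329; 235 315 335; 240 301 350; 245 293 357; 250 292 357; 255 292 357; 260 292 357;
```

View pics/w11c.png

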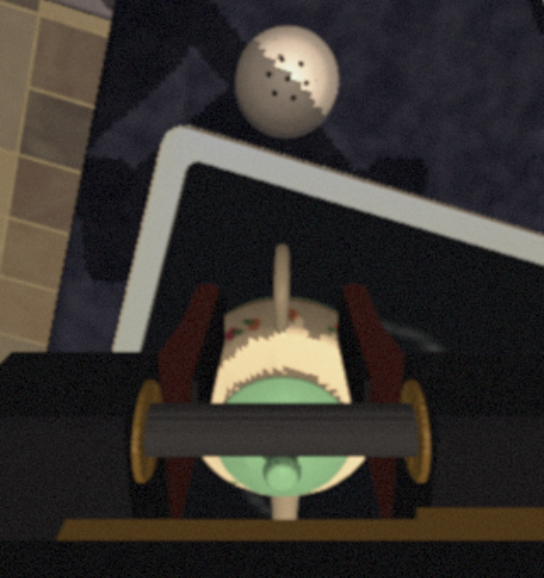

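The handle at crop (283,285) is upright and centred between the fingers, and its tip at row 205 matches the prediction. I'll descend and pinch.

Call:
apply_moves(
  targets=[
    {"tx": 0, "ty": 0, "tz": -0.015, "spin": 0},
    {"tx": 0, "ty": 0, "tz": -0.03, "spin": 0},
    {"tx": 0, "ty": 0, "tz": -0.045, "spin": 0},
    {"tx": 0, "ty": 0, "tz": -0.055, "spin": 0},
    {"tx": 0, "ty": 0, "tz": -0.06, "spin": 0},
    {"tx": 0, "ty": 0, "tz": -0.0625, "spin": 0},
    {"tx": 0, "ty": 0, "tz": -0.0625, "spin": 0},
    {"tx": 0, "ty": 0, "tz": -0.0625, "spin": 0},
  ],
)

```text
t: 25.8
ee_pos: [437.0, -278.6, 30.2]
orientation: [1.869, 2.524, 0.0]
ft_force: [0.5, 0.1, 0.6]
width: 39.6
grasp_force: 0.0
```

Call:
apply_moves(
  targets=[
    {"tx": 0, "ty": 0, "tz": 0, "spin": 0},
    {"tx": 0, "ty": 0, "tz": 0, "spin": 0},
    {"tx": 0, "ty": 0, "tz": 0, "spin": 0},
    {"tx": 0, "ty": 0, "tz": 0, "spin": 0},
    {"tx": 0, "ty": 0, "tz": 0, "spin": 0},
    {"tx": 0, "ty": 0, "tz": 0, "spin": 0},
    {"tx": 0, "ty": 0, "tz": 0, "spin": 0},
    {"tx": 0, "ty": 0, "tz": 0, "spin": 0},
  ],
  gripper=1,
)

```text
t: 26.6
ee_pos: [436.9, -278.3, 29.8]
orientation: [1.869, 2.524, 0.0]
ft_force: [1.3, 2.4, 3.5]
width: 6.2
grasp_force: 30.0
```

Call:
apply_moves(
  targets=[
    {"tx": 0, "ty": 0, "tz": 0.002, "spin": 0},
    {"tx": 0, "ty": 0, "tz": 0.005, "spin": 0},
    {"tx": 0, "ty": 0, "tz": 0.01, "spin": 0},
    {"tx": 0, "ty": 0, "tz": 0.018, "spin": 0},
    {"tx": 0, "ty": 0, "tz": 0.026, "spin": 0},
    {"tx": 0, "ty": 0, "tz": 0.034, "spin": 0},
    {"tx": 0, "ty": 0, "tz": 0.04, "spin": 0},
    {"tx": 0, "ty": 0, "tz": 0.04, "spin": 0},
  ],
)

```text
t: 27.4
ee_pos: [437.3, -278.7, 70.8]
orientation: [1.869, 2.523, 0.0]
ft_force: [0.0, 0.3, -2.4]
width: 6.3
grasp_force: 30.0
```

```bash
python3 - <<'E'
from h import *
from pot import fitpot
o=ctrl.get_obs();print(np.round(o["ee_pos"],1),np.round(o["ft_force"],1),np.round(o["moment"],2),o["width"],o["t"])
for n in ("side","wrist","top"):
    C,im=shot(n,n+"12.png"); print(n,fitpot(n,C,z0=o["ee_pos"][2]-29.5))
E
```

```text
[ 437.3 -278.7   70.8] [ 0.   0.3 -2.4] [ 0.11 -0.04 -0.03] 6.33251084588734 27.4
side [(array([ 460.1, -350.8]), np.float64(-76.3), 0.84, np.float64(0.506), [373.9, 152.2, 409.0, 179.0])]
wrist [(array([ 521.4, -478.3]), np.float64(-27.4), 0.97, np.float64(0.0), [312.3, 233.8, 337.2, 372.5])]
top [(array([ 457.1, -365. ]), np.float64(-61.2), 0.78, np.float64(0.503), [380.9, 217.0, 419.2, 248.4])]
```

```bash
cat > tilt.py <<'E'
from h import *
import pot
def run(g,th,fn="13",x0=None):
    """g: grasp point; th: closing angle; evaluate tilt of pot about closing axis (spout down +)"""
    f=np.radians(th-90); c=np.array([np.cos(np.radians(th)),np.sin(np.radians(th)),0])
    z0=g[2]-48; d=np.array([np.cos(f),np.sin(f)]); xy=np.array(g[:2])+68*d
    op=pot.proj; res={}
    for n in("side","top"):
        C,im=shot(n,n+fn+".png"); o=ctrl.outline_of("teapot",n)
        if not o: print(n,"none"); continue
        m=np.asarray(o[0]["pixels"],float); r=[]
        for t in range(-20,41,5):
            q=R.from_rotvec(-c*np.radians(-t)).as_matrix()
            pot.proj=lambda C,P:op(C,(np.atleast_2d(P)-g)@q.T+g)
            s=pot.potsil(C,[*xy,f],z0); w=(np.minimum(s,m).sum()/m.sum(), np.minimum(s,m).sum()/np.maximum(s,m).sum()); r.append((t,)+tuple(np.round(w,3)))
            if t==10: print("z check: spout tip dz at t=10:",(((np.r_[xy+80*d,z0+64]-g)@q.T+g)-np.r_[xy+80*d,z0+64]).round(0))
        pot.proj=op; print(n,o[0]["score"],[(a,c_) for a,b,c_ in r])
if __name__=="__main__":
    o=ctrl.get_obs(); T=R.from_rotvec(o["orientation"]).as_matrix(); th=np.degrees(np.arctan2(T[1,1],T[0,1])); print(th)
    run(o["ee_pos"]+[0,0,18.7],th)
E
python3 tilt.py
```

```text
16.95221087284433
z check: spout tip dz at t=10: [  0.  -1. -26.]
side 0.95 [(-20, np.float64(0.363)), (-15, np.float64(0.434)), (-10, np.float64(0.515)), (-5, np.float64(0.613)), (0, np.float64(0.672)), (5, np.float64(0.651)), (10, np.float64(0.591)), (15, np.float64(0.531)), (20, np.float64(0.461)), (25, np.float64(0.403)), (30, np.float64(0.341)), (35, np.float64(0.281)), (40, np.float64(0.23))]
z check: spout tip dz at t=10: [  0.  -1. -26.]
top 0.56 [(-20, np.float64(0.374)), (-15, np.float64(0.389)), (-10, np.float64(0.407)), (-5, np.float64(0.428)), (0, np.float64(0.443)), (5, np.float64(0.446)), (10, np.float64(0.412)), (15, np.float64(0.357)), (20, np.float64(0.304)), (25, np.float64(0.254)), (30, np.float64(0.216)), (35, np.float64(0.184)), (40, np.float64(0.144))]
```

The pot hangs level (tilt about 0–3°), with a 2.4 N load. I'll carry it to the warmer.

Call:
apply_moves(
  targets=[
    {"tx": 0, "ty": 0, "tz": 0.015, "spin": 0},
    {"tx": 0, "ty": 0, "tz": 0.035, "spin": 0},
    {"tx": 0, "ty": 0, "tz": 0.055, "spin": 0},
    {"tx": 0.003, "ty": 0.01, "tz": 0.075, "spin": 0},
    {"tx": 0.008, "ty": 0.025, "tz": 0.09, "spin": -1},
    {"tx": 0.014, "ty": 0.05, "tz": 0.095, "spin": -2},
    {"tx": 0.02, "ty": 0.08, "tz": 0.095, "spin": -3},
    {"tx": 0.026, "ty": 0.11, "tz": 0.095, "spin": -4},
  ],
)

```text
t: 28.7
ee_pos: [462.8, -167.5, 164.9]
orientation: [1.958, 2.456, 0.0]
ft_force: [0.5, 0.0, -2.4]
width: 6.3
grasp_force: 30.0
```

Call:
apply_moves(
  targets=[
    {"tx": 0.008, "ty": 0.03, "tz": 0, "spin": -1},
    {"tx": 0.016, "ty": 0.065, "tz": 0, "spin": -2},
    {"tx": 0.024, "ty": 0.1, "tz": 0, "spin": -3},
    {"tx": 0.032, "ty": 0.135, "tz": 0, "spin": -4},
    {"tx": 0.04, "ty": 0.17, "tz": 0, "spin": -5},
    {"tx": 0.048, "ty": 0.205, "tz": 0, "spin": -6},
    {"tx": 0.054, "ty": 0.235, "tz": 0, "spin": -7},
    {"tx": 0.06, "ty": 0.26, "tz": 0, "spin": -8},
  ],
)

```text
t: 29.5
ee_pos: [522.8, 93.5, 164.6]
orientation: [-2.123, -2.315, -0.0]
ft_force: [0.3, -1.4, -3.4]
width: 6.4
grasp_force: 30.0
```

Call:
apply_moves(
  targets=[
    {"tx": 0.006, "ty": 0.025, "tz": 0, "spin": -1},
    {"tx": 0.012, "ty": 0.05, "tz": 0, "spin": -2},
    {"tx": 0.016, "ty": 0.075, "tz": 0, "spin": -3},
    {"tx": 0.02, "ty": 0.1, "tz": -0.005, "spin": -3},
    {"tx": 0.02, "ty": 0.115, "tz": -0.015, "spin": -3},
    {"tx": 0.02, "ty": 0.1195, "tz": -0.025, "spin": -3},
    {"tx": 0.02, "ty": 0.1195, "tz": -0.03, "spin": -3},
    {"tx": 0.02, "ty": 0.1195, "tz": -0.03, "spin": -3},
  ],
)

```text
t: 30.3
ee_pos: [541.6, 210.0, 133.3]
orientation: [-2.183, -2.258, 0.004]
ft_force: [0.0, -0.7, -2.9]
width: 6.8
grasp_force: 30.0
```

Call:
apply_moves(
  targets=[
    {"tx": 0, "ty": 0, "tz": 0, "spin": 0},
    {"tx": 0, "ty": 0, "tz": 0, "spin": 0},
    {"tx": 0, "ty": 0, "tz": 0, "spin": 0},
    {"tx": 0, "ty": 0, "tz": 0, "spin": 0},
    {"tx": 0, "ty": 0, "tz": 0, "spin": 0},
    {"tx": 0, "ty": 0, "tz": 0, "spin": 0},
    {"tx": 0, "ty": 0, "tz": 0, "spin": 0},
    {"tx": 0, "ty": 0, "tz": 0, "spin": 0},
  ],
)

```text
t: 31.1
ee_pos: [542.7, 211.2, 134.7]
orientation: [-2.183, -2.259, -0.0]
ft_force: [-0.6, -0.4, -2.8]
width: 6.0
grasp_force: 30.0
```

```bash
python3 - <<'E'
from h import *
from tilt import run
from pot import fitpot
o=ctrl.get_obs(); T=R.from_rotvec(o["orientation"]).as_matrix(); th=np.degrees(np.arctan2(T[1,1],T[0,1])); print(np.round(o["ee_pos"],1),th,o["ft_force"].round(1),o["width"])
run(o["ee_pos"]+[0,0,18.7],th)
for n in("side","top"):
    C,im=shot(n,n+"14.png"); print(n,fitpot(n,C,z0=o["ee_pos"][2]-29.8,f0=th-90,x0=(545,143)))
E
```

```text
[542.7 211.2 134.7] 1.9574432480001123 [-0.6 -0.4 -2.8] 5.954381714411365
z check: spout tip dz at t=10: [  0.  -1. -26.]
side 0.66 [(-20, np.float64(0.247)), (-15, np.float64(0.298)), (-10, np.float64(0.356)), (-5, np.float64(0.42)), (0, np.float64(0.448)), (5, np.float64(0.451)), (10, np.float64(0.445)), (15, np.float64(0.436)), (20, np.float64(0.424)), (25, np.float64(0.39)), (30, np.float64(0.353)), (35, np.float64(0.316)), (40, np.float64(0.273))]
z check: spout tip dz at t=10: [  0.  -1. -26.]
top 0.67 [(-20, np.float64(0.537)), (-15, np.float64(0.579)), (-10, np.float64(0.629)), (-5, np.float64(0.705)), (0, np.float64(0.776)), (5, np.float64(0.775)), (10, np.float64(0.717)), (15, np.float64(0.661)), (20, np.float64(0.61)), (25, np.float64(0.564)), (30, np.float64(0.523)), (35, np.float64(0.484)), (40, np.float64(0.443))]
side [(array([548.1, 138.2]), np.float64(-59.6), 0.91, np.float64(0.47), [245.3, 204.5, 299.5, 249.1])]
top [(array([541.9, 143.4]), np.float64(-90.3), 0.75, np.float64(0.789), [218.3, 186.1, 258.5, 218.2])]
```

Call:
apply_moves(
  targets=[
    {"tx": 0, "ty": 0, "tz": -0.004, "spin": 0},
    {"tx": 0, "ty": 0, "tz": -0.01, "spin": 0},
    {"tx": 0, "ty": 0, "tz": -0.016, "spin": 0},
    {"tx": 0, "ty": 0, "tz": -0.02, "spin": 0},
    {"tx": 0, "ty": 0, "tz": -0.023, "spin": 0},
    {"tx": 0, "ty": 0, "tz": -0.025, "spin": 0},
    {"tx": 0, "ty": 0, "tz": -0.025, "spin": 0},
    {"tx": 0, "ty": 0, "tz": -0.025, "spin": 0},
  ],
)

```text
t: 32.3
ee_pos: [542.7, 211.2, 109.7]
orientation: [2.183, 2.259, 0.0]
ft_force: [0.2, -0.1, -2.1]
width: 6.1
grasp_force: 30.0
```

Call:
apply_moves(
  targets=[
    {"tx": 0, "ty": 0, "tz": -0.0005, "spin": 0},
    {"tx": 0, "ty": 0, "tz": -0.001, "spin": 0},
    {"tx": 0, "ty": 0, "tz": -0.0015, "spin": 0},
    {"tx": 0, "ty": 0, "tz": -0.002, "spin": 0},
    {"tx": 0, "ty": 0, "tz": -0.0025, "spin": 0},
    {"tx": 0, "ty": 0, "tz": -0.0025, "spin": 0},
    {"tx": 0, "ty": 0, "tz": -0.0025, "spin": 0},
    {"tx": 0, "ty": 0, "tz": -0.0025, "spin": 0},
  ],
)

```text
t: 33.1
ee_pos: [542.7, 211.2, 107.2]
orientation: [-2.183, -2.259, 0.0]
ft_force: [0.5, 0.8, -2.8]
width: 6.3
grasp_force: 30.0
```

Call:
apply_moves(
  targets=[
    {"tx": 0, "ty": 0, "tz": -0.0005, "spin": 0},
    {"tx": 0, "ty": 0, "tz": -0.001, "spin": 0},
    {"tx": 0, "ty": 0, "tz": -0.0015, "spin": 0},
    {"tx": 0, "ty": 0, "tz": -0.0015, "spin": 0},
    {"tx": 0, "ty": 0, "tz": -0.0015, "spin": 0},
    {"tx": 0, "ty": 0, "tz": -0.0015, "spin": 0},
    {"tx": 0, "ty": 0, "tz": -0.0015, "spin": 0},
    {"tx": 0, "ty": 0, "tz": -0.0015, "spin": 0},
  ],
)

```text
t: 33.9
ee_pos: [542.7, 211.1, 105.7]
orientation: [2.183, 2.259, 0.0]
ft_force: [0.5, -0.3, -2.5]
width: 6.4
grasp_force: 30.0
```

Call:
apply_moves(
  targets=[
    {"tx": 0, "ty": 0, "tz": -0.0005, "spin": 0},
    {"tx": 0, "ty": 0, "tz": -0.001, "spin": 0},
    {"tx": 0, "ty": 0, "tz": -0.0015, "spin": 0},
    {"tx": 0, "ty": 0, "tz": -0.002, "spin": 0},
    {"tx": 0, "ty": 0, "tz": -0.002, "spin": 0},
    {"tx": 0, "ty": 0, "tz": -0.002, "spin": 0},
    {"tx": 0, "ty": 0, "tz": -0.002, "spin": 0},
    {"tx": 0, "ty": 0, "tz": -0.002, "spin": 0},
  ],
)

```text
t: 34.7
ee_pos: [542.6, 211.1, 103.7]
orientation: [2.183, 2.259, -0.0]
ft_force: [-0.5, 0.1, -1.5]
width: 6.2
grasp_force: 30.0
```

Call:
apply_moves(
  targets=[
    {"tx": 0, "ty": 0, "tz": -0.0005, "spin": 0},
    {"tx": 0, "ty": 0, "tz": -0.001, "spin": 0},
    {"tx": 0, "ty": 0, "tz": -0.001, "spin": 0},
    {"tx": 0, "ty": 0, "tz": -0.001, "spin": 0},
    {"tx": 0, "ty": 0, "tz": -0.001, "spin": 0},
    {"tx": 0, "ty": 0, "tz": -0.001, "spin": 0},
    {"tx": 0, "ty": 0, "tz": -0.001, "spin": 0},
    {"tx": 0, "ty": 0, "tz": -0.001, "spin": 0},
  ],
)

```text
t: 35.5
ee_pos: [542.9, 211.4, 103.1]
orientation: [2.183, 2.259, 0.001]
ft_force: [-1.6, 1.6, 5.5]
width: 6.4
grasp_force: 30.0
```

```bash
python3 - <<'E'
from h import *
f=[];m=[]
for i in range(4):
    ctrl.get_image("side"); o=ctrl.get_obs(); f.append(o["ft_force"]);m.append(o["moment"])
print(np.mean(f,0).round(2),np.mean(m,0).round(3),o["ee_pos"].round(1))
E
```

```text
[-1.87  1.61  5.78] [-0.072  0.183 -0.096] [542.9 211.4 103.1]
```

The pot is on the grate. I'll release and lift straight up.

Call:
apply_moves(
  targets=[
    {"tx": 0, "ty": 0, "tz": 0, "spin": 0},
    {"tx": 0, "ty": 0, "tz": 0, "spin": 0},
    {"tx": 0, "ty": 0, "tz": 0, "spin": 0},
    {"tx": 0, "ty": 0, "tz": 0, "spin": 0},
    {"tx": 0, "ty": 0, "tz": 0.01, "spin": 0},
    {"tx": 0, "ty": 0, "tz": 0.03, "spin": 0},
    {"tx": 0, "ty": 0, "tz": 0.06, "spin": 0},
    {"tx": 0, "ty": 0, "tz": 0.1, "spin": 0},
  ],
  gripper=0.2,
)

```text
t: 36.5
ee_pos: [541.7, 210.8, 203.0]
orientation: [-2.182, -2.258, 0.004]
ft_force: [0.6, 0.2, 0.6]
width: 35.1
grasp_force: 0.0
```

Call:
apply_moves(
  targets=[
    {"tx": -0.01, "ty": 0, "tz": 0.03, "spin": 8},
    {"tx": -0.03, "ty": -0.02, "tz": 0.05, "spin": 16},
    {"tx": -0.05, "ty": -0.05, "tz": 0.06, "spin": 24},
    {"tx": -0.07, "ty": -0.08, "tz": 0.06, "spin": 32},
    {"tx": -0.09, "ty": -0.11, "tz": 0.06, "spin": 40},
    {"tx": -0.11, "ty": -0.15, "tz": 0.04, "spin": 48},
    {"tx": -0.11, "ty": -0.19, "tz": 0.02, "spin": 56},
    {"tx": -0.11, "ty": -0.23, "tz": 0.0, "spin": 64},
  ],
)

```text
t: 37.3
ee_pos: [432.5, -15.9, 205.3]
orientation: [0.667, 3.068, 0.001]
ft_force: [0.4, -1.1, 0.6]
width: 35.2
grasp_force: 0.0
```

Call:
apply_moves(
  targets=[
    {"tx": 0, "ty": -0.025, "tz": 0.0, "spin": 8},
    {"tx": 0, "ty": -0.05, "tz": 0, "spin": 16},
    {"tx": 0, "ty": -0.05, "tz": 0, "spin": 24},
    {"tx": 0, "ty": -0.05, "tz": 0, "spin": 24},
    {"tx": 0, "ty": -0.05, "tz": 0, "spin": 24},
    {"tx": 0, "ty": -0.05, "tz": 0, "spin": 24},
    {"tx": 0, "ty": -0.05, "tz": 0, "spin": 24},
    {"tx": 0, "ty": -0.05, "tz": 0, "spin": 24},
  ],
  gripper=-1,
)

```text
t: 38.1
ee_pos: [432.9, -64.3, 204.8]
orientation: [0.025, 3.141, -0.0]
ft_force: [-0.0, 0.4, 1.3]
width: 87.6
grasp_force: 0.0
```

```bash
python3 - <<'E'
from h import *
from pot import fitpot
from fit import fit
o=ctrl.get_obs(); T=R.from_rotvec(o["orientation"]).as_matrix(); th=np.degrees(np.arctan2(T[1,1],T[0,1])); print(np.round(o["ee_pos"],1),th,o["width"],o["t"])
for n in("side","top","wrist"):
    C,im=shot(n,n+"15.png")
    for z in ((73,77,81) if n=="side" else (77,)): print(n,z,fitpot(n,C,z0=z,f0=-88,x0=(545,143)))
    for k in("timer","cup","saucer"): print(n,k,fit(k,n,C)[:1])
E
```

```text
[432.9 -64.3 204.8] 89.10523120488425 87.60798335150861 38.1
side 73 [(array([546.4, 141.9]), np.float64(-88.5), 0.59, np.float64(0.915), [243.2, 206.3, 299.7, 266.9])]
side 77 [(array([543.5, 145.8]), np.float64(-88.2), 0.59, np.float64(0.9), [243.2, 206.3, 299.7, 266.9])]
side 81 [(array([540.2, 149.6]), np.float64(-87.9), 0.59, np.float64(0.886), [243.2, 206.3, 299.7, 266.9])]
side timer [(array([433.4, -71.6]), 0.63, np.float64(0.939))]
side cup [(array([426.7, 217.7]), 0.62, np.float64(0.962))]
side saucer [(array([ 555.4, -100.1]), 0.92, np.float64(0.958))]
top 77 []
top timer [(array([431.2, -67.1]), 0.51, np.float64(0.933))]
top cup []
top saucer [(array([ 550.5, -102.9]), 0.48, np.float64(0.38))]
wrist 77 [(array([535.1, 125.5]), np.float64(-133.9), 0.85, np.float64(0.057), [504.4, 258.5, 564.2, 272.9])]
wrist timer [(array([432.2, -68.4]), 0.55, np.float64(0.957))]
wrist cup []
wrist saucer [(array([ 554.4, -102.2]), 0.81, np.float64(0.953))]
```

The pot stands at about (544.5, 144.5) with its spout at -88°. For the timer I'll close along x, so the gripper body clears the spout.

Call:
apply_moves(
  targets=[
    {"tx": 0, "ty": 0, "tz": 0, "spin": -8},
    {"tx": 0, "ty": 0, "tz": 0, "spin": -16},
    {"tx": 0, "ty": 0, "tz": -0.01, "spin": -24},
    {"tx": 0, "ty": 0, "tz": -0.02, "spin": -32},
    {"tx": 0, "ty": 0, "tz": -0.03, "spin": -40},
    {"tx": 0, "ty": 0, "tz": -0.04, "spin": -48},
    {"tx": 0, "ty": 0, "tz": -0.05, "spin": -56},
    {"tx": 0, "ty": 0, "tz": -0.06, "spin": -64},
  ],
)

```text
t: 39.75
ee_pos: [433.0, -64.7, 144.4]
orientation: [1.693, 2.646, 0.0]
ft_force: [0.2, -0.8, -0.7]
width: 87.7
grasp_force: 0.0
```

Call:
apply_moves(
  targets=[
    {"tx": 0, "ty": 0, "tz": -0.01, "spin": -8},
    {"tx": 0, "ty": 0, "tz": -0.02, "spin": -16},
    {"tx": 0, "ty": 0, "tz": -0.03, "spin": -25},
    {"tx": 0, "ty": 0, "tz": -0.04, "spin": -25},
    {"tx": 0, "ty": 0, "tz": -0.04, "spin": -25},
    {"tx": 0, "ty": 0, "tz": -0.04, "spin": -25},
    {"tx": 0, "ty": 0, "tz": -0.04, "spin": -25},
    {"tx": 0, "ty": 0, "tz": -0.04, "spin": -25},
  ],
)

```text
t: 40.55
ee_pos: [433.3, -64.7, 105.2]
orientation: [2.218, 2.224, 0.001]
ft_force: [0.3, -0.0, -0.3]
width: 87.6
grasp_force: 0.0
```

```bash
python3 - <<'E'
from h import *
from fit import fit
for i in range(2):
    C,im=shot("wrist","w16.png"); o=ctrl.get_obs(); T=R.from_rotvec(o["orientation"]).as_matrix(); print(o["ee_pos"].round(1),np.degrees(np.arctan2(T[1,1],T[0,1])),fit("timer","wrist",C))
E
```

```text
[433.2 -64.7 105.1] 0.15898893454747653 [(array([430.1, -70.1]), 0.94, np.float64(0.96))]
[433.2 -64.7 105.1] 0.14063841057624105 [(array([430.3, -70. ]), 0.63, np.float64(0.95))]
```

Call:
apply_moves(
  targets=[
    {"tx": -0.0015, "ty": -0.005, "tz": -0.02, "spin": 0},
    {"tx": -0.0015, "ty": -0.005, "tz": -0.045, "spin": 0},
    {"tx": -0.0015, "ty": -0.005, "tz": -0.07, "spin": 0},
    {"tx": -0.0015, "ty": -0.005, "tz": -0.085, "spin": 0},
    {"tx": -0.0015, "ty": -0.005, "tz": -0.094, "spin": 0},
    {"tx": -0.0015, "ty": -0.005, "tz": -0.1, "spin": 0},
    {"tx": -0.0015, "ty": -0.005, "tz": -0.1, "spin": 0},
    {"tx": -0.0015, "ty": -0.005, "tz": -0.1, "spin": 0},
  ],
)

```text
t: 41.55
ee_pos: [431.8, -69.7, 5.2]
orientation: [2.219, 2.223, 0.001]
ft_force: [-0.6, -0.9, 0.1]
width: 87.9
grasp_force: 0.0
```

Call:
apply_moves(
  targets=[
    {"tx": 0, "ty": 0, "tz": 0, "spin": 0},
    {"tx": 0, "ty": 0, "tz": 0, "spin": 0},
    {"tx": 0, "ty": 0, "tz": 0, "spin": 0},
    {"tx": 0, "ty": 0, "tz": 0, "spin": 0},
    {"tx": 0, "ty": 0, "tz": 0, "spin": 0},
    {"tx": 0, "ty": 0, "tz": 0, "spin": 0},
    {"tx": 0, "ty": 0, "tz": 0, "spin": 0},
    {"tx": 0, "ty": 0, "tz": 0, "spin": 0},
  ],
  gripper=1,
)

```text
t: 42.35
ee_pos: [431.5, -69.7, 4.9]
orientation: [2.219, 2.224, 0.0]
ft_force: [-1.0, 0.3, 5.6]
width: 56.0
grasp_force: 30.0
```

Call:
apply_moves(
  targets=[
    {"tx": 0, "ty": 0, "tz": 0.005, "spin": 0},
    {"tx": 0, "ty": 0, "tz": 0.015, "spin": 0},
    {"tx": 0, "ty": 0, "tz": 0.03, "spin": 0},
    {"tx": 0, "ty": 0, "tz": 0.045, "spin": 0},
    {"tx": 0, "ty": 0, "tz": 0.06, "spin": 0},
    {"tx": 0, "ty": 0, "tz": 0.075, "spin": 0},
    {"tx": 0, "ty": 0, "tz": 0.08, "spin": 0},
    {"tx": 0, "ty": 0, "tz": 0.08, "spin": 0},
  ],
)

```text
t: 43.15
ee_pos: [431.9, -69.7, 85.6]
orientation: [2.218, 2.223, 0.002]
ft_force: [0.7, 0.0, -1.1]
width: 56.2
grasp_force: 30.0
```

Call:
apply_moves(
  targets=[
    {"tx": 0.02, "ty": 0.01, "tz": 0, "spin": 0},
    {"tx": 0.045, "ty": 0.025, "tz": 0, "spin": 0},
    {"tx": 0.07, "ty": 0.04, "tz": 0, "spin": 0},
    {"tx": 0.095, "ty": 0.055, "tz": 0, "spin": 0},
    {"tx": 0.11, "ty": 0.067, "tz": 0, "spin": 0},
    {"tx": 0.1185, "ty": 0.0725, "tz": 0, "spin": 0},
    {"tx": 0.1185, "ty": 0.0725, "tz": 0, "spin": 0},
    {"tx": 0.1185, "ty": 0.0725, "tz": 0, "spin": 0},
  ],
)

```text
t: 43.95
ee_pos: [548.7, 2.6, 84.1]
orientation: [-2.218, -2.223, 0.002]
ft_force: [0.3, -0.1, -0.8]
width: 56.2
grasp_force: 30.0
```

Call:
apply_moves(
  targets=[
    {"tx": 0, "ty": 0, "tz": -0.01, "spin": 0},
    {"tx": 0, "ty": 0, "tz": -0.025, "spin": 0},
    {"tx": 0, "ty": 0, "tz": -0.04, "spin": 0},
    {"tx": 0, "ty": 0, "tz": -0.055, "spin": 0},
    {"tx": 0, "ty": 0, "tz": -0.065, "spin": 0},
    {"tx": 0, "ty": 0, "tz": -0.073, "spin": 0},
    {"tx": 0, "ty": 0, "tz": -0.077, "spin": 0},
    {"tx": 0, "ty": 0, "tz": -0.0795, "spin": 0},
  ],
)

```text
t: 44.75
ee_pos: [549.9, 2.9, 4.9]
orientation: [-2.219, -2.223, 0.0]
ft_force: [-5.5, 0.6, 24.3]
width: 55.8
grasp_force: 30.1
```

Call:
apply_moves(
  targets=[
    {"tx": 0, "ty": 0, "tz": 0, "spin": 0},
    {"tx": 0, "ty": 0, "tz": 0, "spin": 0},
    {"tx": 0, "ty": 0, "tz": 0, "spin": 0},
    {"tx": 0, "ty": 0, "tz": 0, "spin": 0},
    {"tx": 0, "ty": 0, "tz": 0, "spin": 0},
    {"tx": 0, "ty": 0, "tz": 0, "spin": 0},
    {"tx": 0, "ty": 0, "tz": 0, "spin": 0},
    {"tx": 0, "ty": 0, "tz": 0, "spin": 0},
  ],
  gripper=-1,
)

```text
t: 45.55
ee_pos: [549.9, 2.9, 5.3]
orientation: [-2.219, -2.224, 0.0]
ft_force: [0.2, 0.2, -0.0]
width: 87.8
grasp_force: 0.0
```

Timer set down. I'll rise clear, then go to the cup.

Call:
apply_moves(
  targets=[
    {"tx": 0, "ty": 0, "tz": 0.02, "spin": 0},
    {"tx": 0, "ty": 0, "tz": 0.06, "spin": 0},
    {"tx": 0, "ty": 0, "tz": 0.1, "spin": 0},
    {"tx": 0, "ty": 0, "tz": 0.14, "spin": 0},
    {"tx": 0, "ty": 0, "tz": 0.17, "spin": 0},
    {"tx": -0.025, "ty": 0.005, "tz": 0.19, "spin": 0},
    {"tx": -0.05, "ty": 0.03, "tz": 0.2, "spin": 0},
    {"tx": -0.075, "ty": 0.06, "tz": 0.2, "spin": 0},
  ],
)

```text
t: 46.35
ee_pos: [475.1, 62.9, 206.9]
orientation: [2.22, 2.22, 0.004]
ft_force: [0.8, 0.6, 0.0]
width: 88.0
grasp_force: 0.0
```

Call:
apply_moves(
  targets=[
    {"tx": -0.01, "ty": 0.03, "tz": 0, "spin": 0},
    {"tx": -0.02, "ty": 0.06, "tz": 0, "spin": 0},
    {"tx": -0.03, "ty": 0.09, "tz": -0.01, "spin": 0},
    {"tx": -0.04, "ty": 0.12, "tz": -0.03, "spin": 0},
    {"tx": -0.048, "ty": 0.154, "tz": -0.06, "spin": 0},
    {"tx": -0.048, "ty": 0.154, "tz": -0.08, "spin": 0},
    {"tx": -0.048, "ty": 0.154, "tz": -0.08, "spin": 0},
    {"tx": -0.048, "ty": 0.154, "tz": -0.08, "spin": 0},
  ],
)

```text
t: 47.15
ee_pos: [426.8, 216.7, 125.4]
orientation: [-2.219, -2.224, 0.001]
ft_force: [0.6, -0.9, -0.5]
width: 87.4
grasp_force: 0.0
```

```bash
python3 - <<'E'
from h import *
from fit import fit
from pot import fitpot
for n in("wrist","side","top"):
    C,im=shot(n,n+"17.png"); o=ctrl.get_obs(); print(n,o["ee_pos"].round(1),"cup",fit("cup",n,C)[:1],"timer",fit("timer",n,C)[:1] if n!="wrist" else "", "saucer",fit("saucer",n,C)[:1])
    if n!="wrist": print(fitpot(n,C,z0=77,f0=-88,x0=(545,143)))
E
```

```text
wrist [427.4 216.7 126. ] cup [(array([425.6, 216.6]), 0.79, np.float64(0.983))] timer  saucer []
side [427.8 216.6 126.4] cup [(array([427.5, 216.8]), 0.7, np.float64(0.959))] timer [(array([547.7,   3.2]), 0.91, np.float64(0.707))] saucer [(array([ 555.1, -100. ]), 0.66, np.float64(0.326))]
[(array([546. , 144.2]), np.float64(-86.1), 0.83, np.float64(0.493), [246.8, 216.5, 301.1, 266.7])]
top [427.2 216.7 125.7] cup [(array([422.6, 216.7]), 0.82, np.float64(0.64))] timer [(array([552. ,   6.6]), 0.71, np.float64(0.872))] saucer [(array([ 552.7, -100.4]), 0.85, np.float64(0.956))]
[]
```

Cup at (426.5, 216.8). Descend and grip.

Call:
apply_moves(
  targets=[
    {"tx": 0, "ty": 0, "tz": -0.02, "spin": 0},
    {"tx": 0, "ty": 0, "tz": -0.045, "spin": 0},
    {"tx": 0, "ty": 0, "tz": -0.07, "spin": 0},
    {"tx": 0, "ty": 0, "tz": -0.09, "spin": 0},
    {"tx": 0, "ty": 0, "tz": -0.102, "spin": 0},
    {"tx": 0, "ty": 0, "tz": -0.109, "spin": 0},
    {"tx": 0, "ty": 0, "tz": -0.109, "spin": 0},
    {"tx": 0, "ty": 0, "tz": -0.109, "spin": 0},
  ],
)

```text
t: 48.6
ee_pos: [427.3, 217.1, 16.7]
orientation: [2.219, 2.223, 0.001]
ft_force: [-0.3, -0.2, -0.2]
width: 88.0
grasp_force: 0.0
```

Call:
apply_moves(
  targets=[
    {"tx": 0, "ty": 0, "tz": 0, "spin": 0},
    {"tx": 0, "ty": 0, "tz": 0, "spin": 0},
    {"tx": 0, "ty": 0, "tz": 0, "spin": 0},
    {"tx": 0, "ty": 0, "tz": 0, "spin": 0},
    {"tx": 0, "ty": 0, "tz": 0, "spin": 0},
    {"tx": 0, "ty": 0, "tz": 0, "spin": 0},
    {"tx": 0, "ty": 0, "tz": 0, "spin": 0},
    {"tx": 0, "ty": 0, "tz": 0, "spin": 0},
  ],
  gripper=1,
)

```text
t: 49.4
ee_pos: [427.0, 216.9, 16.5]
orientation: [2.219, 2.224, 0.0]
ft_force: [-1.3, -0.6, 6.2]
width: 57.5
grasp_force: 30.0
```

Call:
apply_moves(
  targets=[
    {"tx": 0, "ty": 0, "tz": 0.005, "spin": 0},
    {"tx": 0, "ty": 0, "tz": 0.015, "spin": 0},
    {"tx": 0, "ty": 0, "tz": 0.03, "spin": 0},
    {"tx": 0, "ty": 0, "tz": 0.05, "spin": 0},
    {"tx": 0, "ty": 0, "tz": 0.07, "spin": 0},
    {"tx": 0, "ty": 0, "tz": 0.08, "spin": 0},
    {"tx": 0, "ty": 0, "tz": 0.08, "spin": 0},
    {"tx": 0, "ty": 0, "tz": 0.08, "spin": 0},
  ],
)

```text
t: 50.2
ee_pos: [426.7, 216.8, 96.1]
orientation: [2.219, 2.224, 0.0]
ft_force: [1.0, 0.1, -1.8]
width: 57.4
grasp_force: 30.0
```

Call:
apply_moves(
  targets=[
    {"tx": 0, "ty": -0.02, "tz": 0.01, "spin": 0},
    {"tx": 0, "ty": -0.05, "tz": 0.02, "spin": 0},
    {"tx": 0, "ty": -0.085, "tz": 0.03, "spin": 0},
    {"tx": 0, "ty": -0.12, "tz": 0.03, "spin": 0},
    {"tx": 0, "ty": -0.155, "tz": 0.03, "spin": 0},
    {"tx": 0, "ty": -0.19, "tz": 0.03, "spin": 0},
    {"tx": 0, "ty": -0.225, "tz": 0.03, "spin": 0},
    {"tx": 0.01, "ty": -0.255, "tz": 0.03, "spin": 0},
  ],
)

```text
t: 51.0
ee_pos: [434.8, -39.6, 125.1]
orientation: [-2.218, -2.221, 0.004]
ft_force: [0.5, 0.6, -0.8]
width: 57.6
grasp_force: 30.0
```

Call:
apply_moves(
  targets=[
    {"tx": 0.02, "ty": -0.02, "tz": 0, "spin": 0},
    {"tx": 0.045, "ty": -0.04, "tz": 0, "spin": 0},
    {"tx": 0.07, "ty": -0.055, "tz": 0, "spin": 0},
    {"tx": 0.095, "ty": -0.0635, "tz": -0.01, "spin": 0},
    {"tx": 0.11, "ty": -0.0635, "tz": -0.025, "spin": 0},
    {"tx": 0.1175, "ty": -0.0635, "tz": -0.04, "spin": 0},
    {"tx": 0.1175, "ty": -0.0635, "tz": -0.05, "spin": 0},
    {"tx": 0.1175, "ty": -0.0635, "tz": -0.05, "spin": 0},
  ],
)

```text
t: 51.8
ee_pos: [552.2, -101.2, 73.8]
orientation: [-2.216, -2.221, 0.004]
ft_force: [-0.3, 1.2, -2.1]
width: 57.5
grasp_force: 30.0
```

Call:
apply_moves(
  targets=[
    {"tx": 0, "ty": 0, "tz": 0, "spin": 0},
    {"tx": 0, "ty": 0, "tz": 0, "spin": 0},
    {"tx": 0, "ty": 0, "tz": 0, "spin": 0},
    {"tx": 0, "ty": 0, "tz": 0, "spin": 0},
    {"tx": 0, "ty": 0, "tz": 0, "spin": 0},
    {"tx": 0, "ty": 0, "tz": 0, "spin": 0},
    {"tx": 0, "ty": 0, "tz": 0, "spin": 0},
    {"tx": 0, "ty": 0, "tz": 0, "spin": 0},
  ],
)

```text
t: 52.6
ee_pos: [554.4, -101.7, 76.3]
orientation: [2.219, 2.224, -0.0]
ft_force: [0.3, 0.0, -1.7]
width: 57.5
grasp_force: 30.0
```

```bash
python3 - <<'E'
from h import *
from fit import fit
for n in("wrist","side"):
    C,im=shot(n,n+"18.png"); o=ctrl.get_obs(); print(n,o["ee_pos"].round(1),"cup",fit("cup",n,C,z0=o["ee_pos"][2]-16.5)[:1],"saucer",fit("saucer",n,C)[:1],"timer",fit("timer",n,C)[:1],"grate",fit)
E
```

```text
wrist [ 554.4 -101.6   76.2] cup [(array([ 554. , -101.6]), 0.61, np.float64(0.935))] saucer [(array([ 554. , -101.7]), 0.88, np.float64(0.777))] timer [(array([554.9, -77.7]), 0.45, np.float64(0.452))] grate <function fit at 0x7fd4d7b18ae0>
side [ 554.4 -101.7   76.2] cup [(array([ 556.9, -100.6]), 0.58, np.float64(0.9))] saucer [(array([ 554.8, -100.7]), 0.76, np.float64(0.929))] timer [(array([ 421.2, -228. ]), 0.31, np.float64(0.575))] grate <function fit at 0x7fd4d7b18ae0>
```

Call:
apply_moves(
  targets=[
    {"tx": 0, "ty": 0, "tz": -0.01, "spin": 0},
    {"tx": 0, "ty": 0, "tz": -0.022, "spin": 0},
    {"tx": 0, "ty": 0, "tz": -0.034, "spin": 0},
    {"tx": 0, "ty": 0, "tz": -0.043, "spin": 0},
    {"tx": 0, "ty": 0, "tz": -0.049, "spin": 0},
    {"tx": 0, "ty": 0, "tz": -0.052, "spin": 0},
    {"tx": 0, "ty": 0, "tz": -0.053, "spin": 0},
    {"tx": 0, "ty": 0, "tz": -0.053, "spin": 0},
  ],
)

```text
t: 53.8
ee_pos: [554.6, -101.7, 23.3]
orientation: [2.219, 2.223, 0.0]
ft_force: [-1.0, 0.3, -1.2]
width: 57.3
grasp_force: 30.0
```

Call:
apply_moves(
  targets=[
    {"tx": 0, "ty": 0, "tz": -0.0005, "spin": 0},
    {"tx": 0, "ty": 0, "tz": -0.001, "spin": 0},
    {"tx": 0, "ty": 0, "tz": -0.0015, "spin": 0},
    {"tx": 0, "ty": 0, "tz": -0.0015, "spin": 0},
    {"tx": 0, "ty": 0, "tz": -0.0015, "spin": 0},
    {"tx": 0, "ty": 0, "tz": -0.0015, "spin": 0},
    {"tx": 0, "ty": 0, "tz": -0.0015, "spin": 0},
    {"tx": 0, "ty": 0, "tz": -0.0015, "spin": 0},
  ],
)

```text
t: 54.6
ee_pos: [554.4, -101.6, 21.8]
orientation: [-2.219, -2.224, -0.0]
ft_force: [0.1, -0.2, -1.5]
width: 57.7
grasp_force: 30.0
```

Call:
apply_moves(
  targets=[
    {"tx": 0, "ty": 0, "tz": -0.0005, "spin": 0},
    {"tx": 0, "ty": 0, "tz": -0.001, "spin": 0},
    {"tx": 0, "ty": 0, "tz": -0.001, "spin": 0},
    {"tx": 0, "ty": 0, "tz": -0.001, "spin": 0},
    {"tx": 0, "ty": 0, "tz": -0.001, "spin": 0},
    {"tx": 0, "ty": 0, "tz": -0.001, "spin": 0},
    {"tx": 0, "ty": 0, "tz": -0.001, "spin": 0},
    {"tx": 0, "ty": 0, "tz": -0.001, "spin": 0},
  ],
)

```text
t: 55.4
ee_pos: [554.5, -101.7, 21.5]
orientation: [2.219, 2.223, 0.0]
ft_force: [-1.9, 0.5, 6.6]
width: 57.4
grasp_force: 30.0
```

The cup is down on the saucer. I'll release, rise and back off.

Call:
apply_moves(
  targets=[
    {"tx": 0, "ty": 0, "tz": 0, "spin": 0},
    {"tx": 0, "ty": 0, "tz": 0, "spin": 0},
    {"tx": 0, "ty": 0, "tz": 0, "spin": 0},
    {"tx": 0, "ty": 0, "tz": 0, "spin": 0},
    {"tx": 0, "ty": 0, "tz": 0, "spin": 0},
    {"tx": 0, "ty": 0, "tz": 0.015, "spin": 0},
    {"tx": 0, "ty": 0, "tz": 0.045, "spin": 0},
    {"tx": 0, "ty": 0, "tz": 0.08, "spin": 0},
  ],
  gripper=-1,
)

```text
t: 56.2
ee_pos: [553.6, -101.5, 101.6]
orientation: [-2.218, -2.222, 0.002]
ft_force: [-0.2, 0.5, 0.9]
width: 87.9
grasp_force: 0.0
```

Call:
apply_moves(
  targets=[
    {"tx": 0, "ty": 0, "tz": 0.04, "spin": 8},
    {"tx": 0, "ty": 0, "tz": 0.08, "spin": 16},
    {"tx": -0.02, "ty": 0, "tz": 0.12, "spin": 24},
    {"tx": -0.05, "ty": 0, "tz": 0.15, "spin": 32},
    {"tx": -0.08, "ty": 0.01, "tz": 0.18, "spin": 40},
    {"tx": -0.11, "ty": 0.02, "tz": 0.2, "spin": 48},
    {"tx": -0.11, "ty": 0.04, "tz": 0.2, "spin": 56},
    {"tx": -0.11, "ty": 0.06, "tz": 0.2, "spin": 64},
  ],
)

```text
t: 57.0
ee_pos: [443.8, -41.3, 302.9]
orientation: [0.696, 3.06, 0.001]
ft_force: [0.5, 0.8, 0.0]
width: 87.8
grasp_force: 0.0
```

Call:
apply_moves(
  targets=[
    {"tx": 0, "ty": 0.02, "tz": 0, "spin": 8},
    {"tx": 0, "ty": 0.05, "tz": 0, "spin": 16},
    {"tx": 0, "ty": 0.07, "tz": 0, "spin": 24},
    {"tx": 0, "ty": 0.07, "tz": 0, "spin": 24},
    {"tx": 0, "ty": 0.07, "tz": 0, "spin": 24},
    {"tx": 0, "ty": 0.07, "tz": 0, "spin": 24},
    {"tx": 0, "ty": 0.07, "tz": 0, "spin": 24},
    {"tx": 0, "ty": 0.07, "tz": 0, "spin": 24},
  ],
)

```text
t: 57.8
ee_pos: [444.4, 27.7, 300.8]
orientation: [-0.055, -3.141, 0.0]
ft_force: [-0.3, -0.9, -0.1]
width: 87.6
grasp_force: 0.0
```

```bash
python3 - <<'E'
from h import *
from fit import fit,PR
from pot import fitpot
ims={}
for n in("wrist","side","top"):
    C,im=shot(n,n+"19.png"); ims[n]=im; o=ctrl.get_obs(); print(n,o["ee_pos"].round(1),"cup",fit("cup",n,C,z0=5)[:1],"saucer",fit("saucer",n,C)[:1],"timer",fit("timer",n,C)[:1])
    print(" pot",fitpot(n,C,z0=77,f0=-88,x0=(545,143)))
    for k in("salt","pepper_mill"):
        d=ctrl.pinpoint(k,n)[:1]; print(" ",k,[back(C,q["uv"],0).round(0)[:2] for q in d])
a=ims["side"][140:340,180:430]; b=ims["wrist"][0:280,:]
cv2.imwrite("pics/fin.png",np.hstack([cv2.resize(a,(400,320)),cv2.resize(b,(400,320))])[:,:,::-1])
E
```

```text
wrist [444.4  27.8 300.8] cup [(array([ 551.6, -100.4]), 0.91, np.float64(0.793))] saucer [(array([ 554.2, -101.3]), 0.94, np.float64(0.918))] timer [(array([552.7,   4. ]), 0.74, np.float64(0.947))]
 pot [(array([543.3, 141.7]), np.float64(-89.4), 0.55, np.float64(0.549), [358.0, 214.3, 482.5, 288.6])]
  salt [array([ 417., -209.])]
  pepper_mill []
side [444.4  28.3 300.7] cup [(array([ 555.1, -101.9]), 0.79, np.float64(0.946))] saucer [(array([ 554., -100.]), 0.93, np.float64(0.85))] timer [(array([551.7,  -1.7]), 0.84, np.float64(0.853))]
 pot [(array([543.2, 146.3]), np.float64(-87.9), 0.83, np.float64(0.94), [243.3, 206.3, 302.8, 266.7])]
  salt [array([ 415., -211.])]
  pepper_mill [array([ 690., -198.])]
top [444.4  28.4 300.7] cup [(array([ 552.8, -101.6]), 0.55, np.float64(0.953))] saucer [(array([ 553.2, -102.4]), 0.71, np.float64(0.909))] timer [(array([551.5,   4.8]), 0.53, np.float64(0.872))]
 pot []
  salt [array([ 405., -199.])]
  pepper_mill [array([ 695., -206.])]
```

View pics/fin.png

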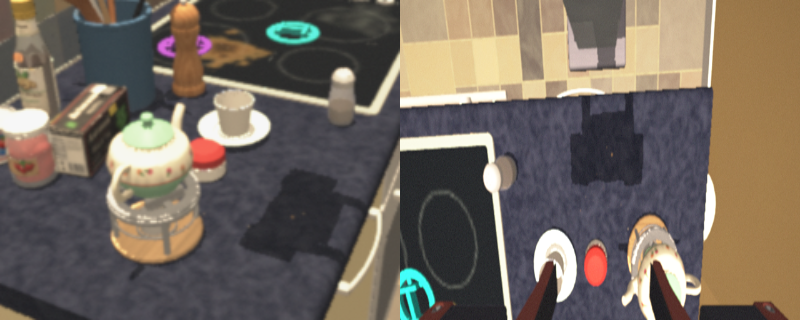

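The final view shows everything in place. The pot stands on the warmer at (150,150) with its spout toward the saucer, the timer at (207,160) is between them, and the cup is centred on the saucer at (235,115). Salt and pepper mill are untouched.

```bash
python3 -c "
from workcell import ctrl
print(ctrl.close_job())"
```

```text
the job is handed in; nothing more can be done
None
```

I laid the tea things as asked and handed the job in at about 58 s of the 144 s allowed; the hand-in gave no verdict, but my last camera check put every item within its limits, with the timer the tightest at about 141 mm from the warmer (limit 155).

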